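# Raise the soldering booth window to its marker

### The arm

A 6-joint arm with a two-finger parallel gripper is mounted at the origin on the work surface. World frame = base frame: x ahead of the robot, y to its left, z up, the work surface at z = 0. Lengths are in mm, angles in rad, forces in N, time in s.
With the tool pointing down it reaches from about 275 to 750 mm from the base axis. Payload 10.2 kg.
Tool frame: the origin (TCP) lies between the finger pads; the fingertips stand 11 mm ahead of it and the grasp point (between the pads) lies 8 mm behind it (ctrl.tip_extent is the distance from the TCP to the fingertips, in mm); z points along the fingers, y is the direction in which the jaws open and shut (so a half turn about z gives the same grasp; the last joint's range is limited). The gripper opens to 85 mm and grips with 20 to 120 N. Pads are 22 mm wide; open, the fingers measure 114 mm over their backs; the gripper's body (76 mm by 85 mm) begins 54 mm behind the grasp point. The pads swing forward as they close: fully open they stand 13 mm farther back than shut.
Start: joints at [1.056, 0.313, 1.498, -0, 1.331, -0.223], TCP at [151.043, 502.809, 242.294] pointing down, gripper open.
Joint ranges: [-2.94, 2.94], [-0.97, 2.17], [0.19, 2.56], [-1.23, 4.37], [0.02, 3.11], [-2.88, 2.88]. Speed limits (rad/s): [2.39, 2.39, 3.01, 3.14, 3.14, 3.14].

### API

Orientations are given as a unit quaternion [w, x, y, z].
In Python, from rig import ctrl gives the robot as it stands.
- The arm moves only by the tool apply_moves, never from a script. Its argument "commands" is a list of rows, each a list of 5 numbers: the finger opening in cm, from 0 to 8.54, then the shift along the tool's x, y, z in cm, then the turn about the tool's z in rad. In form: [[jaw, dx, dy, dz, roll], ...]. A call has 1 to 12 rows; each row shifts and turns the commanded pose from where the row before left it, along the tool's axes as they then stand; what a row does not reach is not made up. A row lasts 1/12 s, in which the tool goes at most 41.7 mm and 7.16 degrees, less where a joint would pass 70% of its speed; a pose out of reach is approached as far as the arm can. A call with a gripper value outside its range is refused whole. The fingers move at their own pace and stop on an object; "squeeze" is the grip in N (left out, the last holds). Time passes only in rows, so rows that do not move let the fingers close. It gives the time, the measured TCP pose, the force and the opening at its end, in the units of the state.
- ctrl.sense(): the state, without advancing time (a new reading comes with each control period).
- ctrl.capture(name): name is "scene" or "top"; returns the picture (384x512x3 uint8, red, green, blue); there is no depth.
- ctrl.camera_info(name): a dict with "fov_y" (degrees; the focal length in pixels is half the picture's height over the tangent of half this angle, whatever the lens; pixels are square), "cx", "cy" (the principal point, pixels), "camera_from_world" (4x4, takes a point from world to camera coordinates). Camera axes: x right, y down, z forward; pixel columns grow to the right and rows downward; lengths in mm; the calibration is good to about 2 mm. A picture is of the moment at which its call begins. camera_info takes no time and is no camera call.
- ctrl.finish_job(): hands the job in, once; it reports no verdict.
The state is a dict: "time_s": time; "joints": joint angles; "dq": joint speeds; "tau": joint torques, N m; "eef_pos": TCP position; "ee_rot": TCP orientation; "force": force on the tool from outside, world axes, zero at the start; "wrist_torque": the same for the moment, N m; "grip_width": opening from 0.0 (shut) to 1.0 (fully open).
Only numpy, scipy, OpenCV 4.12 (cv2) and the standard library are available. Lean on these libraries where they do the work, as an engineer would, in place of code of your own. Each camera call takes 0.05 s, during which the arm holds its last target.

### The job

Push the soldering booth's counterweighted window up from beneath its lip with the fingertips until the lip is level with the brass pointer on the upright beside it, leave it standing there and move clear. Only push: do not pinch the lip, keep your fingers off the clear pane, and leave the pointer clip, the copper pieces and the tin where they are.

Things in the scene. Friction and masses are not known exactly. Their poses are not given: they have to be found in the camera images.
- booth: Fixed grey bench-top soldering booth, open above and behind, its window facing the robot's left. Origin on the bench, mid-width, in the window's plane; x points into the booth (roughly world -y), y left as one faces the window, z up. Uprights 40 x 40 mm, centres at y = +-150 mm, tops at 534 mm; apron 95 mm high, front at x = -10 mm. Only lip and clip pass x = -25 mm.
- sash (a joint): Vertical slide of the window, m, 0 = fully down, grows upward, stop at 0.205. The window (aluminium frame, 260 mm wide, 170 mm tall) is counterweighted: it stays where it is left, and takes about 2 to 7 N to push up. Its clear plastic pane, 220 mm wide and 132 mm tall, fills the frame and stands 64 mm behind the lip's front edge.
- lip_under (a point): Aluminium lip, a level ledge along the window's bottom, standing out towards the person: 250 mm wide (y), 60 mm deep (x). This point is the centre of its underside; front edge 30 mm from it in -x. Underside 125 mm above the bench with the window down, free space below. With its 5 mm black rubber cover, set back 8 mm from the front edge, it is 16 mm thick.
- lip_mid (a point): Point at mid-width of the lip's front edge, half-way up the lip's 16 mm thickness (8 mm above its underside). It is at this height that the lip must meet the pointer.
- pointer (a point): Tip of the brass pointer, half-way up its 5 mm thickness: a level plate that stands out of the brass clip on the upright farther from the robot (+y of the booth) and points at the end of the lip, with a gap of 6 mm beside the lip. The clip can slide on the upright but is stiff; its height differs from day to day.
- tee: Loose copper tee fitting, 90 x 66 mm, 32 mm thick, lying inside the booth behind the window; origin at its underside below the middle of the run.
- tin: Loose closed metal flux tin, 64 mm diameter, 45 mm tall, standing in front of the booth at the end nearer the robot; origin at the centre of its underside.
- offcut: Loose copper pipe offcut, 28 mm diameter, 60 mm tall, standing on end in front of the booth at the end farther from the robot; origin at the centre of its underside.

How it is judged (in metres and radians):
On the way, in this order (a step that is already met when the one before it is completed fails the run):
1. the window is being pushed up by the fingers beneath its lip (contact force between the fingers and sash_c5 above 0.5 N and distance of lip_mid from where it was at the start of the episode above 0.015 m), for 0.1 s.
2. the fingers, still beneath the lip, bring it up to the pointer (contact force between the fingers and sash_c5 above 0.5 N and z of lip_mid in the frame of pointer above -0.025 m), for 0.1 s.
At the end, for the whole second after the job is handed in: The lip's mid-height is within 8 mm of the pointer's height, the window stands still (z of lip_mid in the frame of pointer between -0.008 and 0.008 m and velocity of joint sash between -0.004 and 0.004 m/s); the robot touches nothing.
It fails at once if the lip is pinched between top and underside (contact force between the fingers and sash_c5 above 1 N and contact force between the fingers and sash_c6 above 1 N).
It fails at once if the clear pane is pressed by the fingers (contact force between the fingers and sash_c4 above 2 N).
It fails at once if the pointer clip is shifted (distance of pointer from where it was at the start of the episode above 0.006 m).
It fails at once if the tee, the offcut or the tin is moved or lifted (distance of any of tee, tin, offcut from where it was at the start of the episode above 0.02 m).
It also fails if it takes over 43 s, if anything falls off the work surface, if the arm or the gripper's body presses on something with over 40 N, if the wrist force passes 120 N, or if a joint passes its speed limit or range.

## Working session

There is one attempt and no reset: what is moved stays moved. The work goes in short steps, Python scripts to look and compute and a tool call to move; the robot and the scene stay as the last step left them, time stands still between calls to the robot, and variables do not carry over. Pictures are saved under pics/ and viewed, and the job is handed in when it is done.

Besides the shell and the picture viewer there is one more tool, called after "Emit:" by a JSON object that holds its "api" and its "payload", one argument or row to a line. apply_moves: Moves the arm, as the interface text tells. Its arguments: {"type":"object","properties":{"commands":{"type":"array"},"squeeze":{"type":"number"}},"required":["commands"]}

```bash
ls; mkdir -p pics; python3 - <<'E'
from rig import ctrl
import cv2
for n in("scene","top"):
    im=ctrl.capture(n); cv2.imwrite(f"pics/{n}0.png",cv2.resize(im[:,:,::-1],None,fx=1.5,fy=1.5,interpolation=cv2.INTER_CUBIC))
    c=ctrl.camera_info(n); print(n,c)
print(ctrl.sense(), ctrl.tip_extent)
E
```

```text
pics
scene {'fov_y': 54.54232614310028, 'cx': 261.54093268104845, 'cy': 194.11552982917445, 'camera_from_world': array([[ 7.19842369e-01,  6.94132296e-01,  2.70546544e-03,
        -4.23109272e+02],
       [ 6.58464633e-01, -6.81609828e-01, -3.19111846e-01,
        -3.63719115e+02],
       [-2.19661767e-01,  2.31491680e-01, -9.47713200e-01,
         9.78955384e+02],
       [ 0.00000000e+00,  0.00000000e+00,  0.00000000e+00,
         1.00000000e+00]])}
top {'fov_y': 44.57514976150667, 'cx': 257.15714190066467, 'cy': 183.36771256973304, 'camera_from_world': array([[-5.42644376e-03, -9.99291594e-01, -3.72406262e-02,
        -9.74323132e+00],
       [-9.90249116e-01,  1.05540110e-02, -1.38907527e-01,
         6.19999672e+02],
       [ 1.39202162e-01,  3.61237233e-02, -9.89604888e-01,
         8.31286032e+02],
       [ 0.00000000e+00,  0.00000000e+00,  0.00000000e+00,
         1.00000000e+00]])}
{'time_s': 0.1, 'joints': array([ 1.05556828e+00,  3.13404787e-01,  1.49833604e+00, -2.23878550e-05,
        1.33097818e+00, -2.23410939e-01]), 'dq': array([ 0.0023066 , -0.00141761, -0.00120095, -0.00143088,  0.00381192,
       -0.00165809]), 'tau': array([ 3.48057612e-03, -4.12905586e+01, -2.60139316e+01, -1.42164881e-04,
        3.15769779e-03,  7.43195756e-06]), 'eef_pos': array([150.95825786, 502.61591972, 241.79623236]), 'ee_rot': array([-1.93155854e-04,  1.45388728e-01,  9.89374449e-01, -5.29125091e-04]), 'force': array([0.54596532, 0.21335211, 0.1414557 ]), 'wrist_torque': array([-0.00539727,  0.03145334,  0.03621795]), 'grip_width': 1.0024865760036903} 11.0
```

View pics/scene0.png

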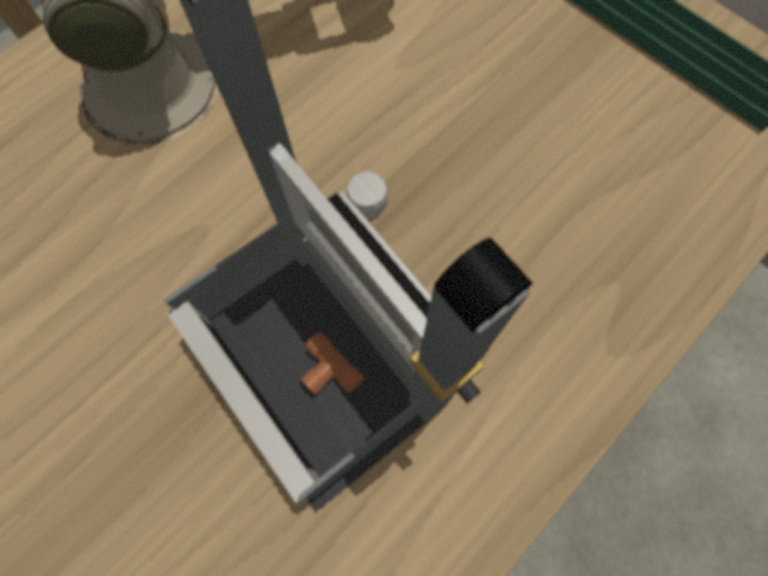

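View pics/top0.png

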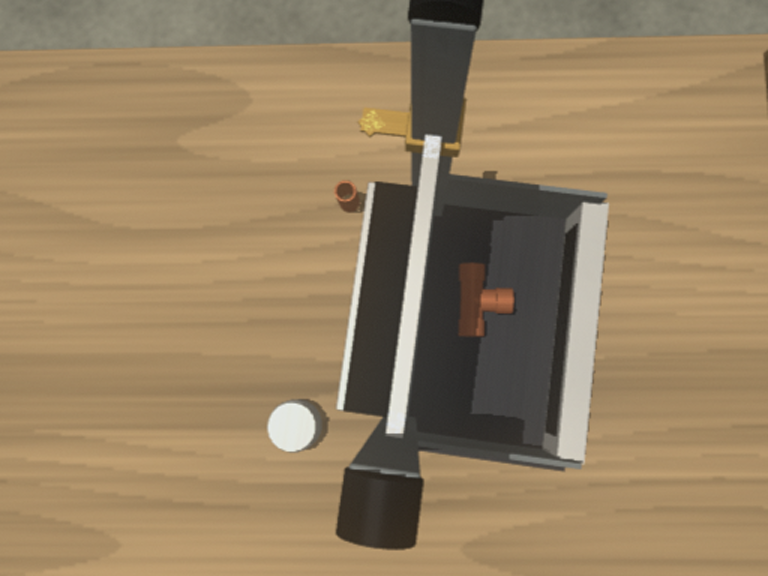

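The scene view shows the booth's window top bar, black lip cover, tin at (368,195), and brass clip at (440,375). The top view shows the brass plate at (370-410,122), the lip's front edge from (372,185) to (342,410), the offcut at (346,192) and the tin at (293,427). I'll zoom in next.

```bash
python3 - <<'E'
from rig import ctrl
import cv2,numpy as np
for n,(x0,y0,w,h),f in (("scene",(250,160,110,120),5),("top",(215,55,130,90),6)):
    im=ctrl.capture(n); cv2.imwrite(f"pics/{n}raw.png",im[:,:,::-1])
    cv2.imwrite(f"pics/{n}1.png",cv2.resize(im[y0:y0+h,x0:x0+w,::-1],None,fx=f,fy=f,interpolation=cv2.INTER_CUBIC))
    c=ctrl.camera_info(n)["camera_from_world"]; print(n,-c[:3,:3].T@c[:3,3])
E
```

```text
scene [ 759.10722268 -180.84073985  812.84656915]
top [498.18444303 -46.3089591  908.40449772]
```

View pics/scene1.png

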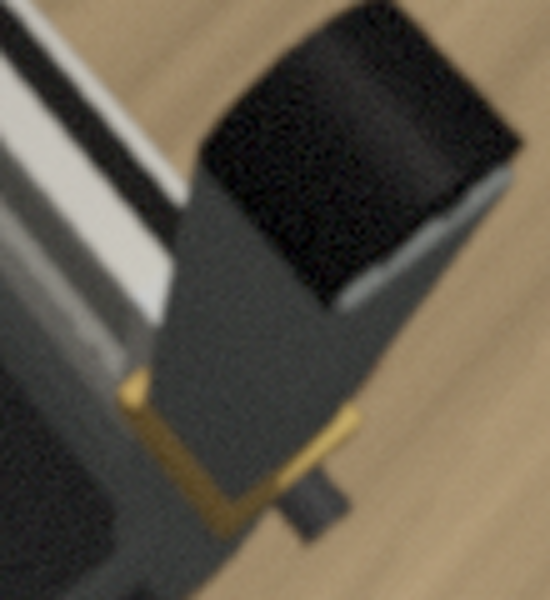

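View pics/top1.png

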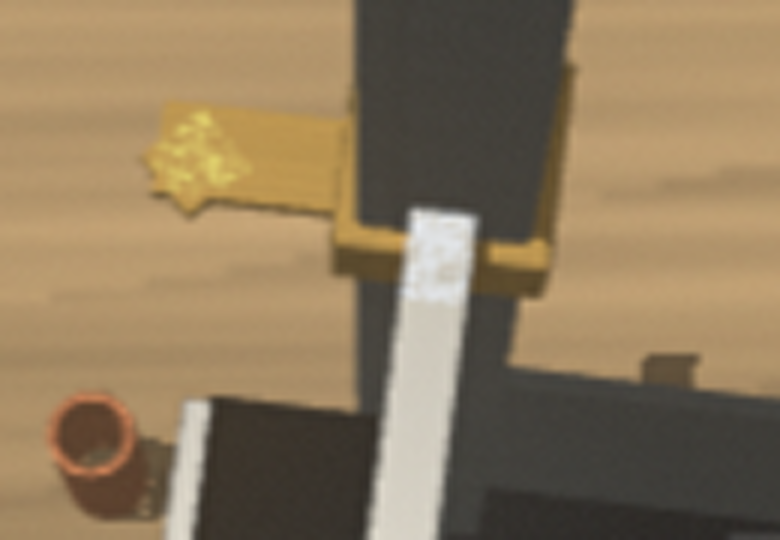

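The zoomed top view shows the pointer tip at crop (188,213), about raw (246,90). The lip's far end is at crop (185-210,400). The scene view shows only the collar, with the pointer itself hidden behind the upright. Next I'll mark landmarks to fix the booth pose.

```bash
python3 - <<'E'
import cv2,numpy as np
def crop(n,x0,y0,w,h,f,out):
    im=cv2.imread(f"pics/{n}raw.png")[y0:y0+h,x0:x0+w]
    im=cv2.resize(im,None,fx=f,fy=f,interpolation=cv2.INTER_CUBIC)
    im=np.clip(im.astype(float)*1.6+15,0,255).astype(np.uint8)
    for k in range(0,w,10): cv2.line(im,(k*f,0),(k*f,6),(0,0,255),1); cv2.putText(im,str(x0+k),(k*f+1,16),0,.35,(0,0,255),1)
    for k in range(0,h,10): cv2.line(im,(0,k*f),(6,k*f),(0,0,255),1); cv2.putText(im,str(y0+k),(8,k*f+4),0,.35,(0,0,255),1)
    cv2.imwrite(f"pics/{out}.png",im)
crop("top",215,250,100,120,5,"t_near")
crop("top",215,0,130,150,4,"t_far")
crop("scene",265,150,95,120,5,"s_far")
crop("scene",110,90,150,120,5,"s_near")
E
```

```text
(no output)
```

View pics/t_near.png

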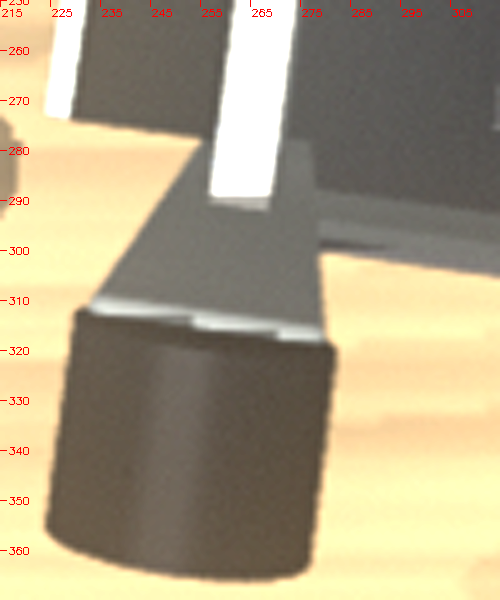

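View pics/t_far.png

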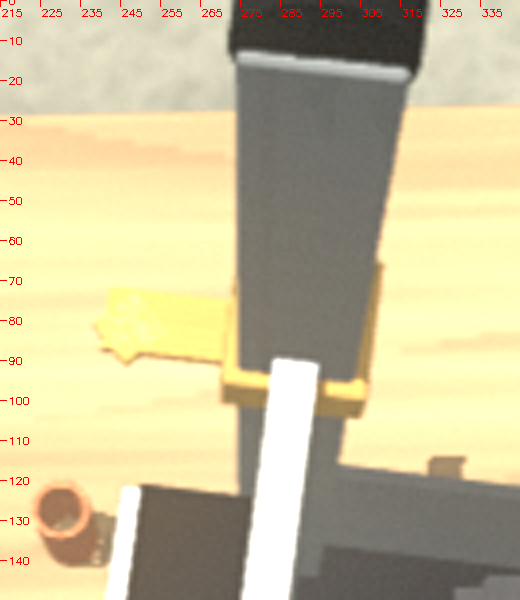

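View pics/s_far.png

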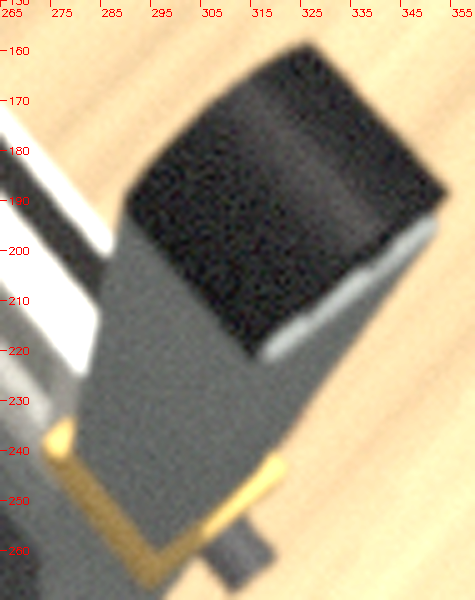

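View pics/s_near.png

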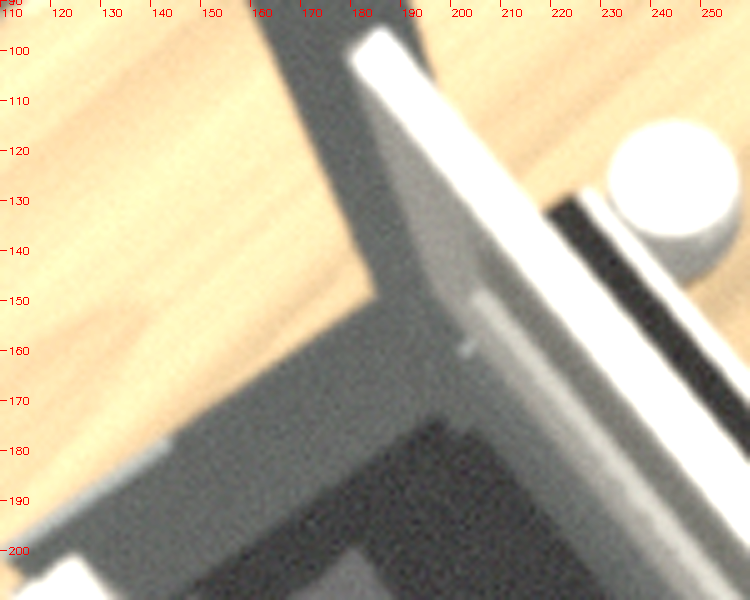

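```bash
cat > h.py <<'E'
import numpy as np
from rig import ctrl
C={n:ctrl.camera_info(n) for n in("scene","top")}
def ray(n,uv):
    c=C[n];f=192/np.tan(np.radians(c["fov_y"]/2));M=c["camera_from_world"]
    d=M[:3,:3].T@np.array([(uv[0]-c["cx"])/f,(uv[1]-c["cy"])/f,1.])
    return -M[:3,:3].T@M[:3,3],d/np.linalg.norm(d)
def onz(n,uv,z):
    o,d=ray(n,uv);return o+d*(z-o[2])/d[2]
def tri(us,ut):
    o1,d1=ray("scene",us);o2,d2=ray("top",ut)
    s=np.linalg.lstsq(np.c_[d1,-d2],o2-o1,rcond=None)[0]
    p,q=o1+s[0]*d1,o2+s[1]*d2
    return (p+q)/2,np.linalg.norm(p-q)
def proj(n,P):
    c=C[n];f=192/np.tan(np.radians(c["fov_y"]/2));M=c["camera_from_world"]
    p=M[:3,:3]@np.asarray(P,float)+M[:3,3];return np.array([f*p[0]/p[2]+c["cx"],f*p[1]/p[2]+c["cy"]])
E
python3 - <<'E'
from h import *
np.set_printoptions(precision=1,suppress=True)
a=onz("top",(245,121),136);b=onz("top",(223.7,273),136)
print("lip front far/near",a,b,np.linalg.norm(a-b))
ex=(b-a)/np.linalg.norm(b-a);print(np.degrees(np.arctan2(-ex[1],-ex[0])))
for nm,us,ut in [("bar near-inner(-x side)",(187,95),(256.5,289)),("bar near back",(179.5,101.5),(269.5,289.5)),
  ("clip back inner outer top corner",(292,259),(306,97)),("clip front inner top",(277,236),(271,94)),("tin",(243,128),(195.5,284.5))]:
    print(nm,*tri(us,ut))
# far upright top inner-back corner and pale edge
print("upright top corner", *tri((314,221),(317,18)))
for uv in [(245,121),(223.7,273)]:pass
print("tip on z", [onz("top",(246,90.5),z) for z in (250,300,350)])
E
```

```text
lip front far/near [714.1   2.  136. ] [460.2  37.2 136. ] 256.35588923384404
-7.885749943138303
bar near-inner(-x side) [449.4 -23.3 316.6] 0.22727781777659753
bar near back [448.8 -39.  315.5] 0.44675889468563473
clip back inner outer top corner [728.1 -88.9 229.1] 15.727660983677605
clip front inner top [703.6 -62.1 280.1] 40.71883099738915
tin [433.7  99.   32.4] 3.1265273348671916
upright top corner [730.6 -86.  465.9] 12.205622362766185
tip on z [array([728.1,  -6.7, 250. ]), array([710.6,  -9.7, 300. ]), array([693.2, -12.7, 350. ])]
```

```bash
python3 - <<'E'
from h import *
np.set_printoptions(precision=1,suppress=True)
for us in [(273.6,238),(273,240),(279,233.6),(276,236)]:
  for ut in [(306.7,96),(305.5,104.2),(303,94.5)]:
    print(us,ut,*tri(us,ut))
a=onz("top",(245,121),155);b=onz("top",(223.7,273),155)
print("lip front far/near",a,b,np.linalg.norm(a-b))
# window bar far end in top at z 316
print("bar far", onz("top",(283,90),316),onz("top",(294.5,91),316),"near",onz("top",(256.5,289),316),onz("top",(269.5,289.5),316))
# scene: lip strip
for z in(136,155): print(onz("scene",(226.5,127.5),z),onz("top",(229,273.5),z))
# upright inner face near top / upright of near side
E
```

```text
(273.6, 238) (306.7, 96) [698.5 -91.3 307.8] 1.2796941934019515
(273.6, 238) (305.5, 104.2) [695.  -89.3 286.6] 2.6583658157216172
(273.6, 238) (303, 94.5) [699.6 -88.8 307.1] 6.543341290246361
(273, 240) (306.7, 96) [699.7 -92.3 303.2] 2.928432976433167
(273, 240) (305.5, 104.2) [696.2 -90.3 281.5] 0.9720055453519503
(273, 240) (303, 94.5) [700.8 -89.8 302.5] 8.235507395978088
(279, 233.6) (306.7, 96) [698.4 -86.9 315.4] 7.557186245770777
(279, 233.6) (305.5, 104.2) [694.9 -84.8 295.3] 11.806133380528596
(279, 233.6) (303, 94.5) [699.5 -84.4 314.1] 2.3758948785427423
(276, 236) (306.7, 96) [698.4 -89.3 311.2] 2.69187529575758
(276, 236) (305.5, 104.2) [694.9 -87.3 290.5] 6.771679367126397
(276, 236) (303, 94.5) [699.6 -86.8 310.2] 2.5358274090682267
lip front far/near [708.8   0.8 155. ] [461.1  35.1 155. ] 250.04991624967573
bar far [704.8 -59.3 316. ] [703.2 -74.3 316. ] near [449.4 -23.2 316. ] [448.7 -39.2 316. ]
[451.3  38.  136. ] [459.3  28.5 136. ]
[459.9  31.9 155. ] [460.3  26.7 155. ]
```

The lip length only matches 250 mm at about z=155, so the sash already stands about 19 mm up. The pointer height comes out at about 293 mm from the tip ray and the clip triangulation. Next I bring the gripper into view, well in front of the booth, to see its shape.

Emit:
{"api": "apply_moves", "payload": {
  "commands": [
    [8.5,-3.7,-1.6,0,0],
    [8.5,-3.7,-1.6,0,0],
    [8.5,-3.7,-1.6,0,0],
    [8.5,-3.7,-1.6,0,0],
    [8.5,-3.7,-1.6,0,0],
    [8.5,-3.7,-1.6,0,0],
    [8.5,-3.7,-1.6,0,0],
    [8.5,-3.7,-1.6,0,0],
    [8.5,-3.7,-1.6,0,0],
    [8.5,-3.7,-1.6,0,0],
    [8.5,-3.7,-1.6,0,0],
    [8.5,0,0,0,0]
  ]
}}

```text
time_s: 1.2
eef_pos: [494.2, 212.7, 241.6]
ee_rot: [0.0, 0.148, 0.989, -0.001]
force: [0.5, 0.4, -0.5]
grip_width: 0.992
```

```bash
python3 - <<'E'
from h import *
import cv2
from scipy.spatial.transform import Rotation as R
for n in("scene","top"):
    im=ctrl.capture(n); cv2.imwrite(f"pics/{n}2.png",cv2.resize(im[:,:,::-1],None,fx=1.5,fy=1.5,interpolation=cv2.INTER_CUBIC))
s=ctrl.sense();np.set_printoptions(precision=3,suppress=True)
print(s["time_s"],s["joints"],s["eef_pos"],s["ee_rot"],s["force"]);print(R.from_quat(np.roll(s["ee_rot"],-1)).as_matrix())
E
```

```text
1.3 [ 0.196  0.339  1.464  0.     1.34  -1.08 ] [490.672 216.292 241.739] [-0.001  0.147  0.989 -0.   ] [ 0.136 -0.063 -0.864]
[[-0.957  0.29  -0.001]
 [ 0.29   0.957 -0.   ]
 [ 0.001 -0.    -1.   ]]
```

View pics/scene2.png

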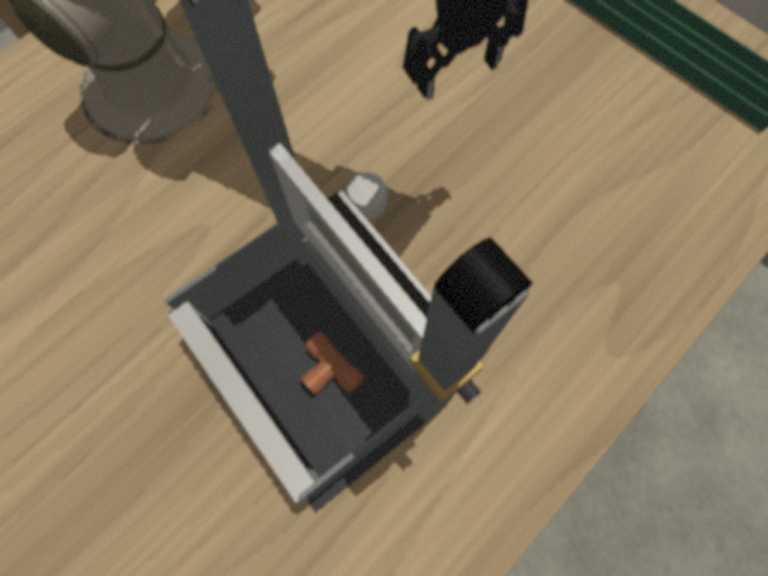

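View pics/top2.png

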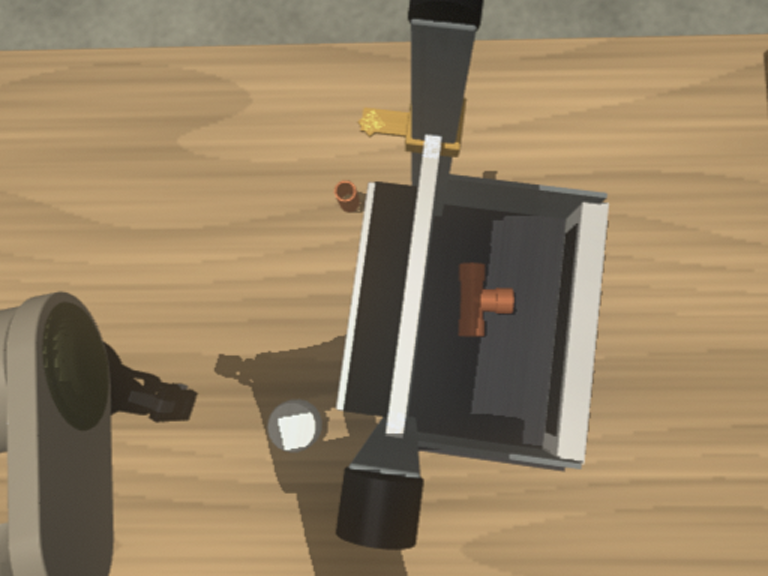

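The gripper is a Robotiq type, seen in the scene view at (465,40) and in the top view at (155,395). The booth is undisturbed.

The move format has no tilt, and a straight-down tool can't get its fingertips under a ledge. So I'll check how the arm behaves at the edge of its reach, where a pose is approached "as far as the arm can". I go high first, clear of everything.

Emit:
{"api": "apply_moves", "payload": {
  "commands": [
    [0,0,0,-4,0],
    [0,0,0,-4,0],
    [0,0,0,-4,0],
    [0,0,0,-4,0],
    [0,0,0,-4,0],
    [0,0,0,-4,0],
    [0,0,0,-4,0],
    [0,0,0,-4,0],
    [0,0,0,-4,0],
    [0,0,0,0,0]
  ]
}}

```text
time_s: 2.13
eef_pos: [491.2, 218.6, 587.0]
ee_rot: [0.006, 0.144, 0.989, 0.002]
force: [-0.6, 0.7, 0.5]
grip_width: -0.0
```

```bash
cat > st.py <<'E'
from h import *
from scipy.spatial.transform import Rotation as R
np.set_printoptions(precision=3,suppress=True)
s=ctrl.sense();m=R.from_quat(np.roll(s["ee_rot"],-1)).as_matrix()
print(s["time_s"],s["joints"],s["eef_pos"],s["force"],s["grip_width"]);print(m)
E
python3 st.py
```

```text
2.1333 [ 0.201  0.482  0.343  0.     2.304 -1.08 ] [491.211 218.649 586.99 ] [-0.555  0.724  0.521] -0.0003249020031910692
[[-0.958  0.286  0.012]
 [ 0.286  0.958  0.003]
 [-0.011  0.006 -1.   ]]
```

Emit:
{"api": "apply_moves", "payload": {
  "commands": [
    [0,3.2,-1.8,0,0],
    [0,3.2,-1.8,0,0],
    [0,3.2,-1.8,0,0],
    [0,3.2,-1.8,0,0],
    [0,3.2,-1.8,0,0],
    [0,0,0,0,0]
  ]
}}

```text
time_s: 2.63
eef_pos: [311.4, 178.4, 583.8]
ee_rot: [0.002, 0.144, 0.99, 0.001]
force: [1.0, 0.3, 0.8]
grip_width: 0.0
```

Emit:
{"api": "apply_moves", "payload": {
  "commands": [
    [0,-1.0,-3.8,0,0],
    [0,-1.0,-3.8,0,0],
    [0,-1.0,-3.8,0,0],
    [0,-1.0,-3.8,0,0],
    [0,-1.0,-3.8,0,0],
    [0,-1.0,-3.8,0,0],
    [0,-1.0,-3.8,0,0],
    [0,-1.0,-3.8,0,0],
    [0,0,0,0,0],
    [0,0,0,0,0]
  ]
}}

```text
time_s: 3.47
eef_pos: [307.3, -136.6, 580.6]
ee_rot: [-0.001, 0.147, 0.989, 0.001]
force: [-0.7, 1.5, -0.3]
grip_width: 0.001
```

```bash
python3 st.py
```

```text
3.4667 [-0.772 -0.085  1.073  0.     2.157 -2.048] [ 307.282 -136.578  580.552] [-0.7    1.538 -0.332] 0.0007565490541873371
[[-0.957  0.29  -0.002]
 [ 0.29   0.957  0.002]
 [ 0.003  0.002 -1.   ]]
```

Emit:
{"api": "apply_moves", "payload": {
  "commands": [
    [0,0,0,-3,0.12],
    [0,0,0,-3,0.12],
    [0,0,0,-3,0.12],
    [0,0,0,-3,0.12],
    [0,0,0,-3,0],
    [0,0,0,-3,0],
    [0,0,0,0,0]
  ]
}}

```text
time_s: 4.05
eef_pos: [302.0, -132.9, 726.5]
ee_rot: [-0.002, 0.366, 0.931, 0.002]
force: [1.2, -1.3, -0.1]
grip_width: -0.001
```

```bash
python3 st.py
```

```text
4.05 [-0.777  0.244  0.193  0.005  2.709 -1.594] [ 301.965 -132.943  726.492] [ 1.199 -1.321 -0.09 ] -0.000717029392367646
[[-0.732  0.681 -0.002]
 [ 0.681  0.732  0.005]
 [ 0.005  0.002 -1.   ]]
```

Emit:
{"api": "apply_moves", "payload": {
  "commands": [
    [0,0,0,-1,0],
    [0,0,0,-1,0],
    [0,0,0,-1,0]
  ]
}}

```text
time_s: 4.3
eef_pos: [290.0, -127.3, 734.6]
ee_rot: [0.009, 0.367, 0.93, -0.001]
force: [-0.2, 0.6, 0.1]
grip_width: -0.001
```

```bash
python3 st.py
```

```text
4.3 [-0.794  0.222  0.187  0.011  2.717 -1.603] [ 289.972 -127.303  734.601] [-0.19   0.562  0.086] -0.001373949622006417
[[-0.731  0.682  0.015]
 [ 0.682  0.731 -0.009]
 [-0.017  0.004 -1.   ]]
```

Emit:
{"api": "apply_moves", "payload": {
  "commands": [
    [0,0,0,0,0],
    [0,0,0,0,0]
  ]
}}

```text
time_s: 4.47
eef_pos: [290.3, -128.1, 734.1]
ee_rot: [0.008, 0.367, 0.93, -0.001]
force: [0.4, 0.2, -0.7]
grip_width: -0.002
```

```bash
python3 st.py
```

```text
4.4667 [-0.795  0.223  0.187  0.011  2.717 -1.603] [ 290.307 -128.123  734.114] [ 0.376  0.221 -0.705] -0.002033436098459467
[[-0.73   0.683  0.014]
 [ 0.683  0.73  -0.007]
 [-0.015  0.004 -1.   ]]
```

The tilt does drift at the reach limit and is kept, 0.9° so far. Before using that on purpose, I fit a small kinematic model from the recorded states to find an efficient and safe way to tilt.

```bash
cat > kin.py <<'E'
import numpy as np
from scipy.optimize import least_squares
from scipy.spatial.transform import Rotation as R
def Rz(a): return R.from_euler('z',a).as_matrix()
def Ry(a): return R.from_euler('y',a).as_matrix()
D=[([1.05557,.313405,1.498336,0,1.330978,-.22341],(150.958,502.616,241.796)),
([.196,.339,1.464,0,1.34,-1.08],(490.672,216.292,241.739)),
([.201,.482,.343,0,2.304,-1.08],(491.211,218.649,586.99)),
([-.772,-.085,1.073,0,2.157,-2.048],(307.282,-136.578,580.552)),
([-.777,.244,.193,.005,2.709,-1.594],(301.965,-132.943,726.492)),
([-.795,.223,.187,.011,2.717,-1.603],(290.307,-128.123,734.114))]
def fk(q,p):
    d,a,zs,L1,L2,e,T=p
    A=Rz(q[0]); o=A@np.array([a,d,zs])
    A=A@Ry(q[1]); o=o+A@np.array([0,0,L1])
    A=A@Ry(q[2]); o=o+A@np.array([e,0,L2])
    A=A@Rz(q[3])@Ry(q[4]); W=o.copy(); o=o+A@np.array([0,0,T])
    return o,A@Rz(q[5]),W
E
python3 - <<'E'
from kin import *
zs=None
def res(p):
    return np.concatenate([fk(q,(p[0],p[1],p[2],p[3],p[4],p[5],220.))[0]-x for q,x in D])
r=least_squares(res,[117,0,300,350,440,0]);print(r.x,np.abs(r.fun).max(),r.fun.reshape(-1,3).round(1))
print(fk(D[0][0],(*r.x,220))[1])
E
```

```text
[1.16423944e+02 8.61516152e-02 1.77047081e+02 4.39046490e+02
 3.97365369e+02 3.91164490e+01] 0.2271389464974618 [[-0.1  0.1  0.1]
 [ 0.1 -0.2 -0.1]
 [-0.2  0.2  0. ]
 [-0.1  0.  -0. ]
 [ 0.2 -0.2  0.1]
 [-0.1  0.  -0. ]]
[[-2.87691932e-01 -9.57722843e-01 -5.54986585e-04]
 [-9.57722374e-01  2.87692359e-01 -9.80125293e-04]
 [ 1.09835378e-03  2.49548931e-04 -9.99999366e-01]]
```

```bash
cat > sim.py <<'E'
from kin import *
def mk(T): return (116.42,.09,T-42.95,439.05,397.37,39.12,T)
lo=np.array([-2.94,-.97,.187,-1.23,.02,-2.88]);hi=np.array([2.94,2.17,2.56,4.37,3.11,2.88])
def pose(q,p):
    x,A,W=fk(q,p);return x,A@Rz(np.pi/2)
def ik(q0,x,A,p,w,iters=None):
    def f(q):
        a,B=pose(q,p)[:2]
        return np.r_[(a-x)/1000,w*R.from_matrix(A@B.T).as_rotvec()]
    q0=np.clip(q0,lo+1e-6,hi-1e-6)
    return least_squares(f,q0,bounds=(lo,hi),max_nfev=iters).x
def row(q,cmd,p,w):
    x,A=pose(q,p); c=np.array(cmd,float)
    return ik(q,x+A@(c[:3]*10),A@Rz(c[3]),p,w)
E
python3 - <<'E'
from sim import *
np.set_printoptions(precision=3,suppress=True)
for T in(180,250,):
  p=mk(T)
  for w in(.1,.3,1):
    q=np.array([-.777,.244,.193,.005,2.709,-1.594])
    for i in range(3): q=row(q,(0,0,-1,0),p,w)
    print(T,w,q,pose(q,p)[0],pose(q,p)[1][:,2])
E
```

```text
180 0.1 [-0.817  0.203  0.187  0.112  2.631 -1.538] [ 295.443 -130.487  741.152] [ 0.12  -0.048 -0.992]
180 0.3 [-0.794  0.228  0.187  0.023  2.712 -1.594] [ 293.005 -129.397  732.714] [ 0.017 -0.003 -1.   ]
180 1 [-0.79   0.232  0.187  0.007  2.726 -1.605] [ 292.639 -129.234  731.489] [ 0.     0.004 -1.   ]
250 0.1 [-0.83   0.192  0.187  0.12   2.64  -1.543] [ 296.788 -130.815  745.043] [ 0.123 -0.05  -0.991]
250 0.3 [-0.797  0.224  0.187  0.029  2.71  -1.592] [ 293.307 -129.262  733.832] [ 0.023 -0.006 -1.   ]
250 1 [-0.79   0.231  0.187  0.007  2.725 -1.605] [ 292.563 -128.931  731.599] [ 0.001  0.004 -1.   ]
```

```bash
python3 - <<'E'
from sim import *
np.set_printoptions(precision=2,suppress=True)
p=mk(220);w=.3
for z in(200,350,500,600):
 for az in (-.7,):
  rr=np.sqrt((836.**2-(z+43)**2))-15; 
  J1=az; A=Rz(J1)
  x=A@np.array([rr,116.4,z])
  q=ik(np.array([J1,.8,.3,0,2.0,-1.57]),x,pose([J1,.5,.5,0,np.pi-1,-1.57],p)[1],p,w)
  print("z",z,q,pose(q,p)[0],pose(q,p)[1][:,2])
  out=None
  for i in range(24):
    xx,B=pose(q,p); d=B.T@(Rz(q[0])@np.array([4.,0,0]))
    q=row(q,(*d,0),p,w)
    if i%6==5: xx,B=pose(q,p);print("   ",i,q,xx,B[:,2],"tooly",B[:,1])
E
```

```text
z 200 [-0.7   1.08  0.3   0.    1.76 -1.57] [ 675.31 -416.62  200.  ] [ 0. -0. -1.]
    5 [-0.74  1.2   0.19  0.06  1.41 -1.61] [ 739.37 -497.61  162.89] [ 0.29 -0.19 -0.94] tooly [0.64 0.77 0.04]
    11 [-0.77  1.29  0.19  0.14  0.97 -1.68] [ 786.77 -570.93  133.85] [ 0.54 -0.37 -0.76] tooly [0.63 0.78 0.07]
    17 [-0.81  1.37  0.19  0.29  0.59 -1.82] [ 808.73 -628.13  115.85] [ 0.69 -0.5  -0.52] tooly [0.62 0.78 0.08]
    23 [-0.84  1.43  0.19  0.57  0.34 -2.1 ] [ 805.85 -667.19  110.23] [ 0.75 -0.57 -0.32] tooly [0.62 0.78 0.07]
z 350 [-0.7   0.89  0.29  0.    1.96 -1.57] [ 627.87 -376.66  350.  ] [ 0. -0. -1.]
    5 [-0.74  1.04  0.19  0.05  1.6  -1.6 ] [ 703.13 -466.45  291.6 ] [ 0.27 -0.17 -0.95] tooly [0.64 0.77 0.04]
    11 [-0.78  1.14  0.19  0.13  1.14 -1.65] [ 763.77 -550.35  243.3 ] [ 0.52 -0.35 -0.78] tooly [0.63 0.78 0.07]
    17 [-0.81  1.26  0.19  0.25  0.71 -1.77] [ 799.43 -618.8   205.79] [ 0.69 -0.49 -0.53] tooly [0.62 0.78 0.08]
    23 [-0.84  1.35  0.19  0.49  0.4  -2.01] [ 804.87 -664.99  181.29] [ 0.76 -0.57 -0.31] tooly [0.62 0.78 0.08]
z 500 [-0.7   0.68  0.
[... 355 characters left out ...]
.9 ] [ 0.66 -0.46 -0.59] tooly [0.62 0.78 0.08]
    23 [-0.85  1.25  0.19  0.4   0.52 -1.9 ] [ 794.36 -656.19  260.23] [ 0.76 -0.56 -0.33] tooly [0.62 0.78 0.09]
z 600 [-0.7   0.52  0.24  0.    2.38 -1.57] [ 472.15 -245.5   600.  ] [ 0. -0. -1.]
    5 [-0.74  0.71  0.19  0.06  2.02 -1.58] [ 578.79 -360.12  514.84] [ 0.2  -0.12 -0.97] tooly [0.64 0.77 0.04]
    11 [-0.79  0.86  0.19  0.11  1.58 -1.62] [ 668.34 -468.75  440.42] [ 0.43 -0.27 -0.86] tooly [0.63 0.77 0.07]
    17 [-0.82  1.01  0.19  0.19  1.11 -1.69] [ 737.8  -566.84  376.19] [ 0.63 -0.42 -0.66] tooly [0.62 0.78 0.09]
    23 [-0.85  1.15  0.19  0.33  0.67 -1.82] [ 776.06 -642.64  320.73] [ 0.74 -0.54 -0.39] tooly [0.62 0.78 0.09]
```

```bash
python3 - <<'E'
from sim import *
np.set_printoptions(precision=2,suppress=True)
p=mk(220)
def tgt(h,el):
    h=np.radians(h);el=np.radians(el)
    z=np.array([np.cos(h)*np.cos(el),np.sin(h)*np.cos(el),np.sin(el)])
    y=np.array([-np.sin(h),np.cos(h),0]);return np.c_[np.cross(y,z),y,z]
for h in(-40,-55,-70,-85):
  for el in(0,-15,-30):
   for sg in (1,-1):
    best=None
    for X in ((585,25,130),(585,25,290)):
      for q0 in ([.2,.3,1.6,-.8,1.3,-1.5],[.2,0,2,-.8,1.,-.5],[.2,0,2,-1.,1.,1.5]):
        q=ik(np.array(q0),np.array(X,float),tgt(h,el)*np.array([sg,sg,1]),p,.3)
        e=np.linalg.norm(pose(q,p)[0]-X)+100*np.linalg.norm(pose(q,p)[1]-tgt(h,el)*np.array([sg,sg,1]))
        if best is None or e<best[0]: best=(e,q)
      print(h,el,sg,X,round(best[0],2),best[1],fk(best[1],p)[2]); best=None
E
```

```text
-40 0 1 (585, 25, 130) 158.72 [ 0.18  0.53  1.62 -1.23  0.92  0.25] [504.57 208.49 307.42]
-40 0 1 (585, 25, 290) 119.55 [ 0.09  0.22  1.67 -1.23  0.75 -0.02] [448.56 157.45 441.66]
-40 0 -1 (585, 25, 130) 158.15 [ 0.18  0.53  1.62 -1.23  0.93 -2.88] [504.69 210.8  305.74]
-40 0 -1 (585, 25, 290) 112.97 [ 0.17  0.29  1.64 -1.23  0.92 -2.88] [458.23 196.68 418.96]
-40 -15 1 (585, 25, 130) 108.29 [ 0.12  0.48  1.7  -1.23  0.77  0.19] [489.01 175.06 305.63]
-40 -15 1 (585, 25, 290) 62.14 [ 0.08  0.23  1.71 -1.23  0.73  0.01] [445.66 154.36 423.07]
-40 -15 -1 (585, 25, 130) 106.76 [ 0.14  0.5   1.69 -1.23  0.81 -2.88] [489.39 186.1  299.23]
-40 -15 -1 (585, 25, 290) 70.85 [ 0.15  0.28  1.7  -1.23  0.84 -2.88] [448.96 184.27 405.71]
-40 -30 1 (585, 25, 130) 53.21 [ 0.07  0.46  1.77 -1.23  0.64  0.17] [475.32 148.4  295.59]
-40 -30 1 (585, 25, 290) 3.66 [ 0.07  0.24  1.76 -1.23  0.69  0.03] [440.78 146.88 404.26]
-40 -30 -1 (585, 25, 130) 54.67 [ 0.09  0.48  1.76 -1.23  0.68 -2.88] [475.37 162.2  289.29]
-40 -30 -1 (585, 25, 290) 32.69 [ 0.03  0.21  1.71 -1.    0.67  2.88] [448.28 129.05 4
[... 2595 characters left out ...]
[ 0.21  0.83  1.41 -1.23  1.5   0.67] [574.75 240.13 197.47]
-85 -15 1 (585, 25, 290) 10.88 [ 0.2   0.61  1.33 -1.23  1.58  0.39] [570.57 236.92 357.55]
-85 -15 -1 (585, 25, 130) 14.46 [ 0.21  0.83  1.41 -1.23  1.5  -2.47] [574.75 240.13 197.47]
-85 -15 -1 (585, 25, 290) 10.88 [ 0.2   0.61  1.33 -1.23  1.58 -2.75] [570.57 236.92 357.55]
-85 -30 1 (585, 25, 130) 0.0 [ 0.17  0.74  1.45 -1.09  1.34  0.58] [568.39 214.8  240.  ]
-85 -30 1 (585, 25, 290) 0.0 [ 0.17  0.54  1.32 -1.05  1.49  0.3 ] [568.39 214.8  400.  ]
-85 -30 -1 (585, 25, 130) 0.0 [ 0.17  0.74  1.45 -1.09  1.34 -2.56] [568.39 214.8  240.  ]
-85 -30 -1 (585, 25, 290) 0.0 [ 0.17  0.54  1.32 -1.05  1.49 -2.85] [568.39 214.8  400.  ]
```

```bash
python3 - <<'E'
from sim import *
np.set_printoptions(precision=2,suppress=True)
p=mk(220);w=.3
lo[2]=.187
for z in(150,300,450):
  J1=1.7
  x=Rz(J1)@np.array([290,116.4,z])
  q=ik(np.array([J1,-.2,2.3,0,1.0,J1-1.2]),x,pose([J1,.5,.5,0,np.pi-1,.13],p)[1],p,w)
  print("z",z,q,pose(q,p)[0],pose(q,p)[1][:,2])
  for dz in (0,):
   qq=q.copy()
   for i in range(30):
    xx,B=pose(qq,p); d=B.T@(Rz(qq[0])@np.array([-4.,0,dz]))
    qq=row(qq,(*d,0),p,w)
    if i%6==5: xx,B=pose(qq,p);print("   ",i,qq,xx,B[:,2],"tooly",B[:,1])
E
```

```text
z 150 [ 1.7  -0.06  2.19  0.    1.01  0.13] [-152.79  272.59  150.  ] [-0.  0. -1.]
    5 [ 1.75 -0.85  2.56 -0.    1.44  0.18] [-123.89   35.15  153.15] [ 0. -0. -1.] tooly [ 0.  1. -0.]
    11 [ 2.94 -0.97  2.56 -0.02  1.7   1.37] [ -25.34 -109.49  160.82] [ 0.14 -0.01 -0.99] tooly [ 0.    1.   -0.01]
    17 [ 2.94 -0.97  2.56 -0.02  2.05  1.37] [  46.96 -124.74  185.46] [ 0.47 -0.08 -0.88] tooly [ 0.02  1.   -0.08]
    23 [ 2.94 -0.97  2.56 -0.02  2.35  1.37] [  97.51 -135.82  224.62] [ 0.7  -0.13 -0.7 ] tooly [ 0.06  0.99 -0.12]
    29 [ 2.94 -0.97  2.56 -0.02  2.57  1.37] [ 127.3  -142.65  263.86] [ 0.84 -0.16 -0.52] tooly [ 0.09  0.98 -0.15]
z 300 [ 1.7  -0.23  1.92  0.    1.46  0.13] [-152.79  272.59  300.  ] [-0.  0. -1.]
    5 [ 1.7  -0.9   2.2   0.    1.84  0.13] [-121.89   34.58  300.  ] [-0.  0. -1.] tooly [0. 1. 0.]
    11 [ 2.94 -0.97  2.18 -0.01  2.05  1.37] [ -21.22 -113.    312.  ] [ 0.11 -0.02 -0.99] tooly [ 0.    1.   -0.02]
    17 [ 2.94 -0.97  2.09 -0.01  2.47  1.37] [  57.12 -129.22  364.61] [ 0.42 -0.08 -0.9 ] tooly [ 0.02  1.   -0.08]
    23 [ 2.94 -0.97  1.95
[... 161 characters left out ...]
] [ 0.64 -0.1  -0.76] tooly [ 0.03  0.99 -0.11]
z 450 [ 1.7  -0.24  1.54  0.    1.84  0.13] [-152.79  272.59  450.  ] [-0.  0. -1.]
    5 [ 1.7  -0.77  1.78 -0.    2.13  0.13] [-121.89   34.58  450.  ] [ 0.  0. -1.] tooly [0. 1. 0.]
    11 [ 2.53 -0.97  1.74  0.15  2.38  1.06] [ -29.56 -148.79  465.34] [-0.05 -0.09 -0.99] tooly [-0.    1.   -0.09]
    17 [ 2.94 -0.97  1.44  0.39  2.76  1.71] [ 138.77 -178.56  544.5 ] [ 0.09 -0.16 -0.98] tooly [-0.    0.99 -0.16]
    23 [ 2.94 -0.97  0.99  1.56  3.02  2.88] [ 283.5  -204.08  603.33] [-0.   -0.12 -0.99] tooly [-0.05  0.99 -0.12]
    29 [ 2.94 -0.97  0.64  1.61  3.01  2.88] [ 347.2  -219.98  607.25] [-0.34 -0.07 -0.94] tooly [-0.13  0.99 -0.03]
```

```bash
cat > path.py <<'E'
from sim import *
np.set_printoptions(precision=2,suppress=True)
def follow(q,pts,p,w=.3,step=35,verbose=True):
    for P in pts:
        P=np.array(P,float)
        for k in range(60):
            x,B=pose(q,p); d=P-x; n=np.linalg.norm(d)
            if n<1: break
            q2=ik(q,x+d*min(1,step/n),B,p,w)
            if np.abs(q2-q).max()<1e-3: break
            q=q2
        x,B=pose(q,p);h=np.degrees(np.arctan2(B[1,2],B[0,2]));el=np.degrees(np.arcsin(B[2,2]))
        if verbose: print(P,k,"q",q,"x",x.round(0),"h%.0f el%.0f"%(h,el),"jawz %.2f"%B[2,1],"W",fk(q,p)[2].round(0))
    return q
E
python3 - <<'E'
from path import *
p=mk(220)
def tgt(h,el):
    h=np.radians(h);el=np.radians(el)
    z=np.array([np.cos(h)*np.cos(el),np.sin(h)*np.cos(el),np.sin(el)])
    y=np.array([-np.sin(h),np.cos(h),0]);return np.c_[np.cross(y,z),y,z]
for h in(-75,-95,-110):
  for el in (-20,-35):
    x=Rz(np.radians(h))@np.array([800,116,300.])
    q=ik(np.array([np.radians(h),1.2,.3,0,.8,-1.6]),x,tgt(h,el),p,.3)
    print("==",h,el,q)
    for zz in(300,450):
      q1=follow(q,[(320,-440,zz),(320,-240,zz),(345,-40,zz),(375,120,zz),(585,120,300)],p)
      q1=follow(q1,[(585,120,130),(585,25,130),(585,25,280)],p)
E
```

```text
== -75 -20 [-1.31  0.56  1.35 -0.05  0.02 -1.52]
[ 320. -440.  300.] 10 q [-1.09  0.02  2.01 -1.23  0.17 -0.24] x [ 320. -440.  300.] h-73 el-29 jawz 0.01 W [ 264. -256.  407.]
[ 320. -240.  300.] 6 q [-0.66 -0.24  2.22 -1.23  0.55 -0.04] x [ 320. -240.  300.] h-73 el-30 jawz 0.01 W [263. -58. 410.]
[345. -40. 300.] 6 q [ 0.09 -0.1   2.11 -1.16  1.18  0.32] x [345. -40. 300.] h-73 el-30 jawz 0.02 W [288. 142. 410.]
[375. 120. 300.] 5 q [ 0.49  0.18  1.82 -1.02  1.51  0.48] x [375. 120. 300.] h-73 el-30 jawz 0.02 W [318. 302. 410.]
[585. 120. 300.] 6 q [ 0.33  0.54  1.3  -1.06  1.46  0.27] x [585. 120. 300.] h-73 el-30 jawz 0.02 W [528. 302. 410.]
[585. 120. 130.] 5 q [ 0.33  0.74  1.45 -1.12  1.3   0.58] x [585. 120. 130.] h-73 el-30 jawz 0.02 W [528. 302. 240.]
[585.  25. 130.] 3 q [ 0.17  0.67  1.59 -1.22  1.15  0.59] x [585.  25. 130.] h-73 el-30 jawz 0.02 W [528. 207. 240.]
[585.  25. 280.] 5 q [ 0.17  0.47  1.47 -1.11  1.28  0.28] x [585.  25. 280.] h-73 el-30 jawz 0.02 W [528. 207. 390.]
[ 320. -440.  450.] 10 q [-1.06 -0.11  1.8  -0.75  0.34 -0.76] x [ 320. -440.  450.] h-75 e
[... 10056 characters left out ...]
0.] 6 q [ 0.03  0.03  1.54 -0.92  1.88  0.23] x [345. -40. 450.] h-110 el-35 jawz 0.00 W [407. 129. 576.]
[375. 120. 450.] 5 q [ 0.36  0.26  1.28 -0.84  2.16  0.43] x [375. 120. 450.] h-110 el-35 jawz 0.00 W [437. 289. 576.]
[585. 120. 300.] 8 q [ 0.26  0.77  0.87 -0.84  2.01  0.44] x [585. 120. 300.] h-110 el-35 jawz 0.00 W [647. 289. 426.]
[585. 120. 130.] 5 q [ 0.26  0.91  1.05 -0.76  1.78  0.68] x [585. 120. 130.] h-110 el-35 jawz 0.00 W [647. 289. 256.]
[585.  25. 130.] 3 q [ 0.12  0.84  1.19 -0.82  1.64  0.64] x [585.  25. 130.] h-110 el-35 jawz 0.00 W [647. 194. 256.]
[585.  25. 280.] 5 q [ 0.12  0.69  1.05 -0.86  1.84  0.43] x [585.  25. 280.] h-110 el-35 jawz 0.00 W [647. 194. 406.]
```

The model fits the recorded states to 0.3 mm. The plan is to go to the free area at -y and tilt the tool outward at full stretch there, heading about -90°. Then I bring it round, still tilted, to the front of the window.

Emit:
{"api": "apply_moves", "payload": {
  "commands": [
    [0,-1.5,-3.2,2,0],
    [0,-1.5,-3.2,2,0],
    [0,-1.5,-3.2,2,0],
    [0,-1.5,-3.2,2,0],
    [0,-1.5,-3.2,2,0],
    [0,-1.5,-3.2,2,0],
    [0,-1.5,-3.2,2,0],
    [0,-1.5,-3.2,2,0],
    [0,-1.5,-3.2,2,0],
    [0,-1.5,-3.2,2,0],
    [0,-1.5,-3.2,2,0],
    [0,-1.5,-3.2,2,0]
  ]
}}

```text
time_s: 5.47
eef_pos: [163.8, -530.6, 496.2]
ee_rot: [0.006, 0.367, 0.93, -0.001]
force: [1.3, -0.5, 1.0]
grip_width: -0.001
```

Emit:
{"api": "apply_moves", "payload": {
  "commands": [
    [0,0,0,0,0.12],
    [0,0,0,0,0.12],
    [0,0,0,0,0.12],
    [0,0,0,0,0.12],
    [0,0,0,0,0.12],
    [0,0,0,0,0.12],
    [0,0,0,0,0]
  ]
}}

```text
time_s: 6.05
eef_pos: [164.7, -529.2, 497.1]
ee_rot: [0.006, 0.673, 0.74, 0.002]
force: [-0.3, 0.6, 0.3]
grip_width: -0.0
```

```bash
python3 st.py
```

```text
6.05 [-1.485  0.38   0.754  0.012  2.001 -1.575] [ 164.658 -529.17   497.147] [-0.275  0.58   0.311] -0.0002270399610621537
[[-0.094  0.995  0.011]
 [ 0.996  0.094 -0.005]
 [-0.007  0.011 -1.   ]]
```

Emit:
{"api": "apply_moves", "payload": {
  "commands": [
    [0,-4,0,0,0],
    [0,-4,0,0,0],
    [0,-4,0,0,0],
    [0,-4,0,0,0],
    [0,-4,0,0,0],
    [0,-4,0,0,0],
    [0,-4,0,0,0],
    [0,-4,0,0,0]
  ]
}}

```text
time_s: 6.72
eef_pos: [164.0, -705.7, 415.9]
ee_rot: [0.042, 0.669, 0.742, -0.022]
force: [-0.5, -0.4, -0.1]
grip_width: -0.001
```

```bash
python3 st.py
```

```text
6.7167 [-1.513  0.85   0.188  0.03   2.013 -1.601] [ 164.043 -705.693  415.893] [-0.504 -0.438 -0.094] -0.0010200455475985817
[[-0.101  0.994  0.033]
 [ 0.991  0.103 -0.088]
 [-0.091  0.023 -0.996]]
```

Emit:
{"api": "apply_moves", "payload": {
  "commands": [
    [0,-4,0,0,0],
    [0,-4,0,0,0],
    [0,-4,0,0,0],
    [0,-4,0,0,0],
    [0,-4,0,0,0],
    [0,-4,0,0,0],
    [0,-4,0,0,0],
    [0,-4,0,0,0]
  ]
}}

```text
time_s: 7.38
eef_pos: [149.5, -796.9, 340.0]
ee_rot: [0.107, 0.665, 0.736, -0.07]
force: [0.9, -0.4, -0.5]
grip_width: 0.003
```

```bash
python3 st.py
```

```text
7.3833 [-1.547  0.966  0.188  0.06   1.739 -1.631] [ 149.548 -796.939  340.038] [ 0.909 -0.402 -0.473] 0.002522757153109685
[[-0.093  0.994  0.065]
 [ 0.964  0.106 -0.244]
 [-0.25   0.04  -0.968]]
```

Emit:
{"api": "apply_moves", "payload": {
  "commands": [
    [0,-4.1,0,0,0],
    [0,-4.1,0,0,0],
    [0,-4.1,0,0,0],
    [0,-4.1,0,0,0],
    [0,-4.1,0,0,0],
    [0,-4.1,0,0,0],
    [0,-4.1,0,0,0],
    [0,-4.1,0,0,0],
    [0,-4.1,0,0,0],
    [0,-4.1,0,0,0],
    [0,-4.1,0,0,0],
    [0,-4.1,0,0,0]
  ]
}}

```text
time_s: 8.38
eef_pos: [129.4, -874.2, 344.4]
ee_rot: [0.214, 0.649, 0.713, -0.154]
force: [0.7, 1.0, -0.4]
grip_width: 0.004
```

```bash
python3 st.py
```

```text
8.3833 [-1.587  0.995  0.187  0.114  1.437 -1.666] [ 129.42  -874.237  344.365] [ 0.689  1.026 -0.408] 0.003697229645243984
[[-0.065  0.992  0.104]
 [ 0.86   0.109 -0.498]
 [-0.505  0.057 -0.861]]
```

Emit:
{"api": "apply_moves", "payload": {
  "commands": [
    [0,-4.1,0,0,0],
    [0,-4.1,0,0,0],
    [0,-4.1,0,0,0],
    [0,-4.1,0,0,0],
    [0,-4.1,0,0,0],
    [0,-4.1,0,0,0],
    [0,-4.1,0,0,0],
    [0,-4.1,0,0,0],
    [0,-4.1,0,0,0],
    [0,-4.1,0,0,0],
    [0,-4.1,0,0,0],
    [0,-4.1,0,0,0]
  ]
}}

```text
time_s: 9.38
eef_pos: [109.4, -893.8, 451.7]
ee_rot: [0.311, 0.622, 0.679, -0.237]
force: [0.7, -0.1, -0.1]
grip_width: 0.0
```

```bash
python3 st.py
```

```text
9.3833 [-1.624  0.904  0.187  0.174  1.265 -1.695] [ 109.415 -893.81   451.742] [ 0.723 -0.071 -0.085] 0.00012158088045143467
[[-0.033  0.991  0.128]
 [ 0.697  0.115 -0.708]
 [-0.717  0.066 -0.694]]
```

Emit:
{"api": "apply_moves", "payload": {
  "commands": [
    [0,-3.2,0,2.5,0],
    [0,-3.2,0,2.5,0],
    [0,-3.2,0,2.5,0],
    [0,-3.2,0,2.5,0],
    [0,-3.2,0,2.5,0],
    [0,-3.2,0,2.5,0],
    [0,-3.2,0,2.5,0],
    [0,-3.2,0,2.5,0],
    [0,0,0,0,0]
  ]
}}

```text
time_s: 10.13
eef_pos: [115.0, -962.4, 395.1]
ee_rot: [0.366, 0.6, 0.652, -0.285]
force: [0.3, -0.3, -0.1]
grip_width: 0.001
```

```bash
python3 st.py; python3 - <<'E'
from kin import *
from h import ctrl
E2=[([-1.624,.904,.187,.174,1.265,-1.695],(109.415,-893.81,451.742)),([-1.587,.995,.187,.114,1.437,-1.666],(129.42,-874.237,344.365))]
s=ctrl.sense();E2.append((list(s["joints"]),s["eef_pos"]))
def res(p): return np.concatenate([fk(q,p)[0]-x for q,x in D+E2])
r=least_squares(res,[117,0,177,439,397,39,220]);print(r.x.round(2),np.abs(r.fun).max())
E
```

```text
10.1333 [-1.616  1.021  0.189  0.207  0.988 -1.724] [ 114.978 -962.362  395.127] [ 0.253 -0.303 -0.11 ] 0.0012124152428692001
[[-0.011  0.991  0.135]
 [ 0.574  0.117 -0.81 ]
 [-0.819  0.068 -0.57 ]]
[1.1636e+02 2.0000e-02 2.0101e+02 4.3908e+02 3.9742e+02 3.9010e+01
 2.4413e+02] 0.31348449028814684
```

```bash
sed -i 's/^def mk.*/P=(116.36,.02,201.01,439.08,397.42,39.01,244.13)/' sim.py; python3 - <<'E'
from path import *
from h import ctrl
s=ctrl.sense();q0=s["joints"]
print(pose(q0,P)[0],s["eef_pos"])
for zz in (350,420):
    q=follow(q0,[(300,-460,zz),(300,-240,zz),(310,-40,zz),(360,140,zz),(585,140,300),(585,140,120),(585,30,120),(585,30,280)],P)
M=pose(q0,P)[1]
E
```

```text
[ 115.01 -962.33  394.99] [ 114.98 -962.36  395.13]
[ 300. -460.  350.] 16 q [-1.09 -0.03  1.89 -0.66  0.42 -0.69] x [ 300. -460.  350.] h-81 el-35 jawz 0.07 W [ 267. -262.  489.]
[ 300. -240.  350.] 7 q [-0.6  -0.31  2.11 -0.95  0.81 -0.19] x [ 300. -240.  350.] h-81 el-35 jawz 0.07 W [267. -42. 489.]
[310. -40. 350.] 6 q [ 0.14 -0.17  2.02 -0.99  1.4   0.3 ] x [310. -40. 350.] h-81 el-35 jawz 0.07 W [277. 158. 489.]
[360. 140. 350.] 6 q [ 0.55  0.19  1.65 -0.88  1.72  0.53] x [360. 140. 350.] h-81 el-35 jawz 0.07 W [327. 338. 489.]
[585. 140. 300.] 7 q [ 0.37  0.62  1.15 -0.94  1.62  0.37] x [585. 140. 300.] h-81 el-35 jawz 0.07 W [552. 338. 439.]
[585. 140. 120.] 6 q [ 0.37  0.82  1.31 -0.95  1.41  0.65] x [585. 140. 120.] h-81 el-35 jawz 0.07 W [552. 338. 259.]
[585.  30. 120.] 4 q [ 0.2   0.73  1.49 -1.05  1.24  0.65] x [585.  30. 120.] h-81 el-35 jawz 0.07 W [552. 228. 259.]
[585.  30. 280.] 5 q [ 0.2   0.53  1.36 -0.98  1.41  0.36] x [585.  30. 280.] h-81 el-35 jawz 0.07 W [552. 228. 419.]
[ 300. -460.  420.] 16 q [-1.09 -0.08  1.75 -0.48  0.58 -0.9 ] x [ 300. -460.  420.] h-8
[... 171 characters left out ...]
40. 420.] 6 q [ 0.14 -0.22  1.87 -0.97  1.51  0.14] x [310. -40. 420.] h-81 el-35 jawz 0.07 W [277. 158. 559.]
[360. 140. 420.] 6 q [ 0.55  0.15  1.52 -0.91  1.83  0.39] x [360. 140. 420.] h-81 el-35 jawz 0.07 W [327. 338. 559.]
[585. 140. 300.] 8 q [ 0.37  0.62  1.15 -0.94  1.62  0.37] x [585. 140. 300.] h-81 el-35 jawz 0.07 W [552. 338. 439.]
[585. 140. 120.] 6 q [ 0.37  0.82  1.31 -0.95  1.41  0.65] x [585. 140. 120.] h-81 el-35 jawz 0.07 W [552. 338. 259.]
[585.  30. 120.] 4 q [ 0.2   0.73  1.49 -1.05  1.24  0.65] x [585.  30. 120.] h-81 el-35 jawz 0.07 W [552. 228. 259.]
[585.  30. 280.] 5 q [ 0.2   0.53  1.36 -0.98  1.41  0.36] x [585.  30. 280.] h-81 el-35 jawz 0.07 W [552. 228. 419.]
```

The tool now points 35° below horizontal, heading -80°, and the fitted tool length is 244 mm. The simulated transport keeps this orientation with every joint in range, so I work out the moves.

```bash
cat > to.py <<'E'
import sys
from h import *
from scipy.spatial.transform import Rotation as R
np.set_printoptions(precision=2,suppress=True)
s=ctrl.sense();m=R.from_quat(np.roll(s["ee_rot"],-1)).as_matrix()
x=s["eef_pos"]; print(s["time_s"],s["joints"],x,"z",m[:,2],"jawz",m[2,1],"F",s["force"])
for a in sys.argv[1:]:
    P=np.array(eval(a),float); d=m.T@(P-x)/10; print(a,d,"n",np.linalg.norm(d)/4.1); x=P
E
python3 to.py "(300,-460,420)" "(300,-240,420)" "(310,-40,420)" "(360,140,420)" "(585,140,300)"
```

```text
10.1333 [-1.62  1.02  0.19  0.21  0.99 -1.72] [ 114.98 -962.36  395.13] z [ 0.14 -0.81 -0.57] jawz 0.06847312593239835 F [ 0.25 -0.3  -0.11]
(300,-460,420) [ 26.6   24.39 -39.62] n 13.07142879443237
(300,-240,420) [ 12.63   2.58 -17.83] n 5.365853658536586
(310,-40,420) [ 11.47   3.33 -16.07] n 4.884142535244094
(360,140,420) [ 10.28   7.06 -13.91] n 4.556473583480343
(585,140,300) [ 9.57 21.47  9.88] n 6.219512195121951
```

Emit:
{"api": "apply_moves", "payload": {
  "commands": [
    [0,2,1.8,-3,0],
    [0,2,1.8,-3,0],
    [0,2,1.8,-3,0],
    [0,2,1.8,-3,0],
    [0,2,1.8,-3,0],
    [0,2,1.8,-3,0],
    [0,2,1.8,-3,0],
    [0,2,1.8,-3,0],
    [0,2,1.8,-3,0],
    [0,2,1.8,-3,0],
    [0,2,1.8,-3,0],
    [0,2,1.8,-3,0]
  ]
}}

```text
time_s: 11.13
eef_pos: [264.6, -546.4, 421.8]
ee_rot: [0.367, 0.6, 0.651, -0.285]
force: [0.6, -0.4, 0.1]
grip_width: -0.002
```

```bash
python3 to.py "(300,-460,420)" "(300,-240,420)" "(310,-40,420)" "(360,140,420)" "(585,140,300)"
```

```text
11.1333 [-1.27  0.02  1.65 -0.23  0.52 -1.2 ] [ 264.61 -546.43  421.85] z [ 0.14 -0.81 -0.57] jawz 0.06950303266870389 F [ 0.55 -0.38  0.14]
(300,-460,420) [ 5.05  4.51 -6.43] n 2.2784123835814643
(300,-240,420) [ 12.57   2.59 -17.87] n 5.365853658536587
(310,-40,420) [ 11.42   3.34 -16.11] n 4.884142535244095
(360,140,420) [ 10.23   7.07 -13.94] n 4.556473583480344
(585,140,300) [ 9.62 21.46  9.87] n 6.219512195121952
```

Emit:
{"api": "apply_moves", "payload": {
  "commands": [
    [0,1.7,1.5,-2.1,0],
    [0,1.7,1.5,-2.1,0],
    [0,1.7,1.5,-2.1,0],
    [0,2.1,0.4,-3,0],
    [0,2.1,0.4,-3,0],
    [0,2.1,0.4,-3,0],
    [0,2.1,0.4,-3,0],
    [0,2.1,0.4,-3,0],
    [0,2.1,0.4,-3,0],
    [0,0,0,0,0]
  ]
}}

```text
time_s: 11.97
eef_pos: [298.4, -236.9, 420.2]
ee_rot: [0.37, 0.598, 0.653, -0.283]
force: [-0.1, -0.5, -0.0]
grip_width: 0.001
```

```bash
python3 to.py "(310,-40,420)" "(360,140,420)" "(585,140,300)"
```

```text
11.9667 [-0.6  -0.37  1.97 -0.82  0.93 -0.39] [ 298.38 -236.91  420.16] z [ 0.14 -0.81 -0.57] jawz 0.07292502803628148 F [-0.12 -0.54 -0.03]
(310,-40,420) [ 11.24   3.62 -15.8 ] n 4.81111415165882
(360,140,420) [ 10.22   7.21 -13.88] n 4.556473583480344
(585,140,300) [ 9.58 21.39 10.05] n 6.219512195121952
```

Emit:
{"api": "apply_moves", "payload": {
  "commands": [
    [0,1.9,0.6,-2.6,0],
    [0,1.9,0.6,-2.6,0],
    [0,1.9,0.6,-2.6,0],
    [0,1.9,0.6,-2.6,0],
    [0,1.9,0.6,-2.6,0],
    [0,1.9,0.6,-2.6,0],
    [0,1.7,1.2,-2.3,0],
    [0,1.7,1.2,-2.3,0],
    [0,1.7,1.2,-2.3,0],
    [0,1.7,1.2,-2.3,0],
    [0,1.7,1.2,-2.3,0],
    [0,1.7,1.2,-2.3,0]
  ]
}}

```text
time_s: 12.97
eef_pos: [362.4, 134.4, 416.7]
ee_rot: [0.367, 0.6, 0.651, -0.284]
force: [0.9, -0.8, 0.2]
grip_width: -0.005
```

```bash
python3 to.py "(360,140,420)" "(585,140,300)"
```

```text
12.9667 [ 0.54  0.14  1.53 -0.91  1.81  0.39] [362.38 134.37 416.66] z [ 0.14 -0.81 -0.57] jawz 0.0702452151806991 F [ 0.89 -0.84  0.23]
(360,140,420) [ 0.05 -0.15 -0.68] n 0.16998606372198916
(585,140,300) [ 9.6  21.44  9.92] n 6.219512195121952
```

Emit:
{"api": "apply_moves", "payload": {
  "commands": [
    [0,1.4,2.9,1.4,0],
    [0,1.4,2.9,1.4,0],
    [0,1.4,2.9,1.4,0],
    [0,1.4,2.9,1.4,0],
    [0,1.4,2.9,1.4,0],
    [0,1.4,2.9,1.4,0],
    [0,1.4,2.5,1.4,0],
    [0,0,0,0,-0.08],
    [0,0,0,0,0]
  ]
}}

```text
time_s: 13.72
eef_pos: [572.4, 132.3, 292.7]
ee_rot: [0.354, 0.573, 0.676, -0.301]
force: [0.4, 0.0, 0.8]
grip_width: 0.0
```

```bash
python3 to.py "(565,160,300)" "(565,160,90)"; python3 - <<'E'
from h import *
import cv2
for n in("scene","top"):
    im=ctrl.capture(n); cv2.imwrite(f"pics/{n}3.png",cv2.resize(im[:,:,::-1],None,fx=1.5,fy=1.5,interpolation=cv2.INTER_CUBIC))
E
```

```text
13.7167 [ 0.36  0.59  1.22 -0.94  1.59  0.31] [572.39 132.29 292.67] z [ 0.13 -0.81 -0.57] jawz -0.0007431240734114275 F [0.41 0.01 0.79]
(565,160,300) [ 1.02 -0.28 -2.76] n 0.7219075278954936
(565,160,90) [17.27  0.02 11.95] n 5.121951219512196
```

View pics/scene3.png

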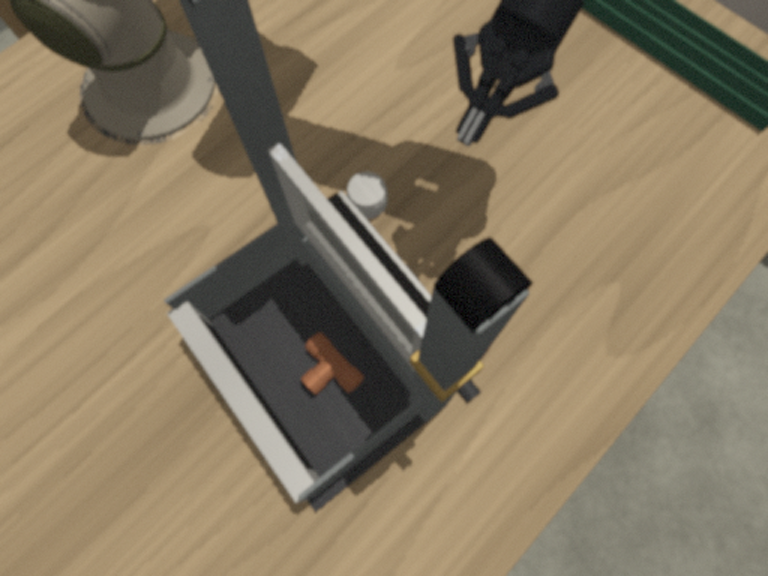

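View pics/top3.png

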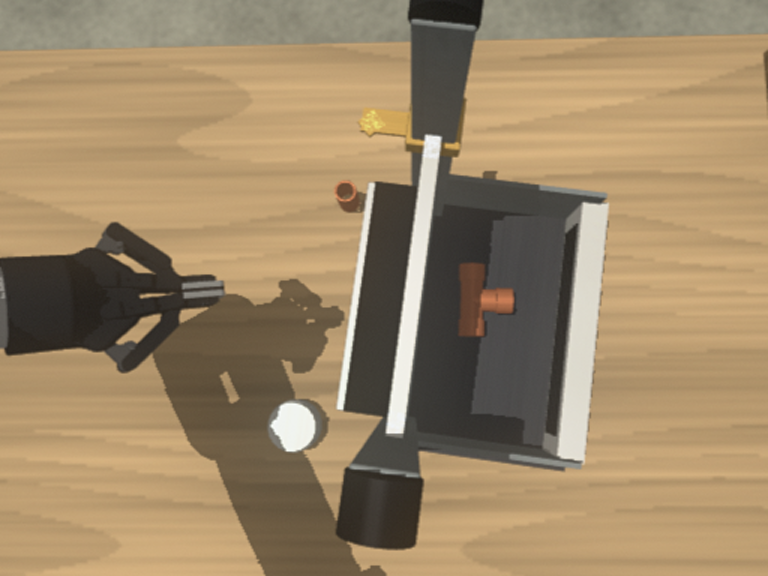

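The scene and top views show the closed gripper in front of the booth, tilted towards it, with the fingertips at top (220,288). The tin, offcut, tee and clip haven't moved. Next I go down in front of the lip, then in beneath it.

```bash
python3 to.py "(572,145,100)" "(572,14,100)" "(572,14,120)"
```

```text
13.8167 [ 0.37  0.59  1.22 -0.94  1.59  0.32] [571.61 132.92 294.77] z [ 0.14 -0.81 -0.57] jawz 0.006285768772316791 F [-0.43  0.37 -0.2 ]
(572,145,100) [16.69  0.11 10.11] n 4.759579131545682
(572,14,100) [-7.37 -2.12 10.62] n 3.1951219512195133
(572,14,120) [-1.64  0.01 -1.14] n 0.48780487804878064
```

Emit:
{"api": "apply_moves", "payload": {
  "commands": [
    [0,2.8,0,1.7,0],
    [0,2.8,0,1.7,0],
    [0,2.8,0,1.7,0],
    [0,2.8,0,1.7,0],
    [0,2.8,0,1.7,0],
    [0,2.8,0,1.6,0],
    [0,0,0,0,0],
    [0,0,0,0,0]
  ]
}}

```text
time_s: 14.48
eef_pos: [570.2, 145.7, 99.1]
ee_rot: [0.355, 0.573, 0.675, -0.299]
force: [0.3, 0.4, 0.1]
grip_width: -0.001
```

```bash
python3 to.py "(572,60,100)" "(572,14,100)" "(572,14,120)"
```

```text
14.4833 [ 0.39  0.83  1.35 -0.95  1.39  0.63] [570.17 145.71  99.08] z [ 0.14 -0.81 -0.57] jawz 0.003782076663365108 F [0.25 0.37 0.07]
(572,60,100) [-4.9  -1.22  6.93] n 2.091120316919023
(572,14,100) [-2.58 -0.75  3.73] n 1.1219512195121955
(572,14,120) [-1.65  0.01 -1.14] n 0.48780487804878064
```

Emit:
{"api": "apply_moves", "payload": {
  "commands": [
    [0,-1.2,-0.3,1.7,0],
    [0,-1.2,-0.3,1.7,0],
    [0,-1.2,-0.3,1.7,0],
    [0,-1.2,-0.3,1.7,0],
    [0,-0.9,-0.2,1.2,0],
    [0,-0.9,-0.2,1.2,0],
    [0,-0.9,-0.2,1.2,0],
    [0,0,0,0,0],
    [0,0,0,0,0]
  ]
}}

```text
time_s: 15.23
eef_pos: [574.4, 15.9, 103.7]
ee_rot: [0.357, 0.575, 0.674, -0.298]
force: [0.7, -0.1, -0.2]
grip_width: -0.002
```

```bash
python3 to.py "(572,14,120)"; python3 - <<'E'
from h import *
import cv2
for n in("top",):
    im=ctrl.capture(n); cv2.imwrite(f"pics/{n}4.png",cv2.resize(im[:,:,::-1],None,fx=1.5,fy=1.5,interpolation=cv2.INTER_CUBIC))
E
```

```text
15.2333 [ 0.18  0.73  1.55 -1.08  1.2   0.62] [574.39  15.88 103.71] z [ 0.14 -0.81 -0.57] jawz 0.00836501004315865 F [ 0.7  -0.09 -0.16]
(572,14,120) [-1.43 -0.25 -0.81] n 0.40417242445776425
```

View pics/top4.png

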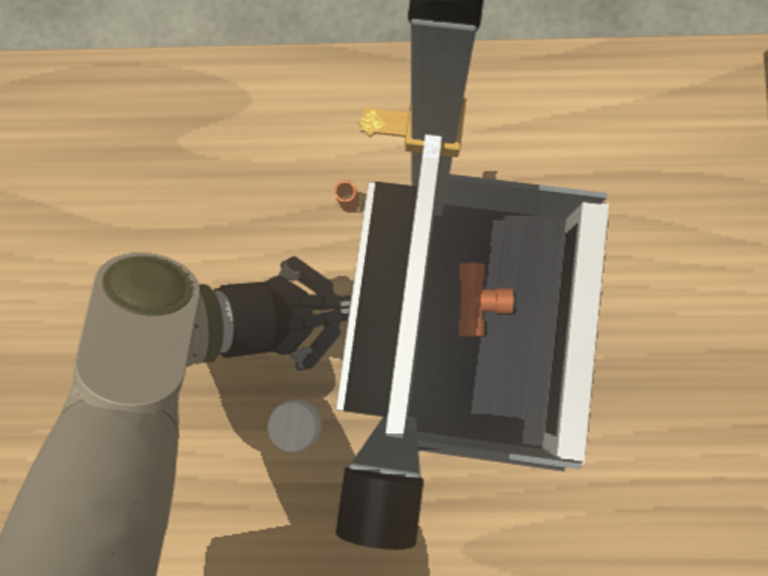

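The top view shows the fingertips going in beneath the lip's front edge at (348,305), with everything else unmoved. Now I rise slowly to find contact.

Emit:
{"api": "apply_moves", "payload": {
  "commands": [
    [0,-0.8,0,-0.57,0],
    [0,-0.8,0,-0.57,0],
    [0,-0.4,0,-0.28,0]
  ]
}}

```text
time_s: 15.53
eef_pos: [574.0, 17.1, 127.5]
ee_rot: [0.356, 0.573, 0.675, -0.298]
force: [-0.5, 0.6, 0.5]
grip_width: 0.003
```

Emit:
{"api": "apply_moves", "payload": {
  "commands": [
    [0,-0.4,0,-0.28,0],
    [0,-0.4,0,-0.28,0]
  ]
}}

```text
time_s: 15.7
eef_pos: [573.5, 16.9, 135.3]
ee_rot: [0.355, 0.573, 0.675, -0.299]
force: [1.6, 1.0, -4.1]
grip_width: -0.001
```

Emit:
{"api": "apply_moves", "payload": {
  "commands": [
    [0,-0.4,0,-0.28,0],
    [0,-0.4,0,-0.28,0]
  ]
}}

```text
time_s: 15.87
eef_pos: [573.5, 16.8, 144.8]
ee_rot: [0.355, 0.573, 0.675, -0.299]
force: [3.2, 1.7, -3.6]
grip_width: 0.006
```

Emit:
{"api": "apply_moves", "payload": {
  "commands": [
    [0,-0.4,0,-0.28,0],
    [0,-0.4,0,-0.28,0]
  ]
}}

```text
time_s: 16.03
eef_pos: [573.4, 16.7, 154.8]
ee_rot: [0.355, 0.573, 0.675, -0.299]
force: [3.6, 2.2, -4.1]
grip_width: 0.003
```

Contact shows about 4 N downward on the tool and the window is moving. I continue to a little below the pointer.

Emit:
{"api": "apply_moves", "payload": {
  "commands": [
    [0,-0.66,0,-0.46,0],
    [0,-0.66,0,-0.46,0],
    [0,-0.66,0,-0.46,0],
    [0,-0.66,0,-0.46,0],
    [0,-0.66,0,-0.46,0],
    [0,-0.66,0,-0.46,0],
    [0,-0.66,0,-0.46,0],
    [0,-0.66,0,-0.46,0],
    [0,-0.66,0,-0.46,0],
    [0,-0.66,0,-0.46,0],
    [0,-0.66,0,-0.46,0],
    [0,0,0,0,0]
  ]
}}

```text
time_s: 17.03
eef_pos: [573.0, 16.6, 245.2]
ee_rot: [0.356, 0.574, 0.674, -0.299]
force: [-0.0, 1.0, -0.1]
grip_width: 0.002
```

```bash
python3 to.py "(572,14,120)"; python3 - <<'E'
from h import *
import cv2
for n in("top","scene"):
    im=ctrl.capture(n); cv2.imwrite(f"pics/{n}5raw.png",im[:,:,::-1]);cv2.imwrite(f"pics/{n}5.png",cv2.resize(im[:,:,::-1],None,fx=1.5,fy=1.5,interpolation=cv2.INTER_CUBIC))
    if n=="top":
        c=im[50:170,205:325,::-1]; cv2.imwrite("pics/top5c.png",cv2.resize(c,None,fx=5,fy=5,interpolation=cv2.INTER_CUBIC))
E
```

```text
17.0333 [ 0.18  0.53  1.46 -1.    1.35  0.36] [573.03  16.65 245.16] z [ 0.14 -0.81 -0.57] jawz 0.0054068252832252806 F [-0.01  1.03 -0.15]
(572,14,120) [10.16 -0.21  7.31] n 3.053501458241739
```

View pics/top5.png

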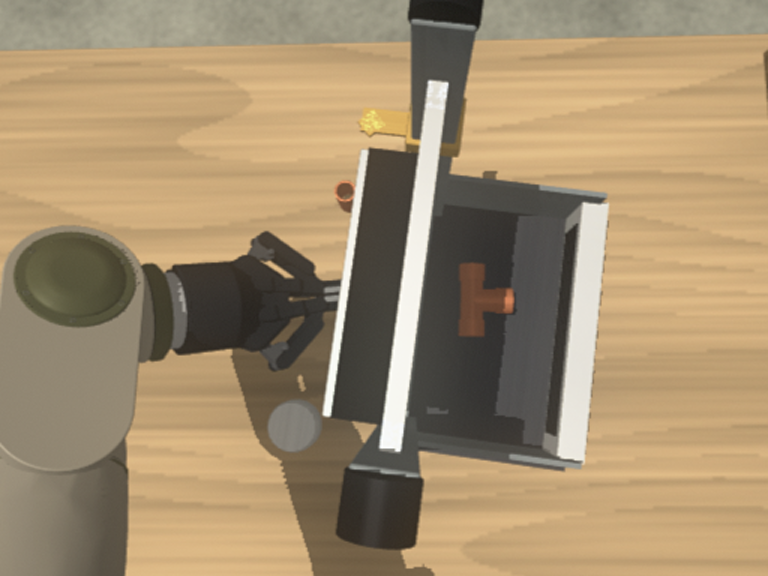

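View pics/top5c.png

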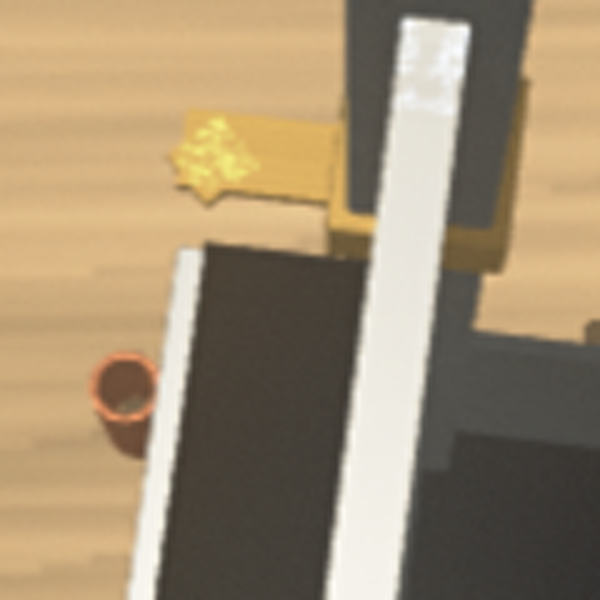

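View pics/scene5.png

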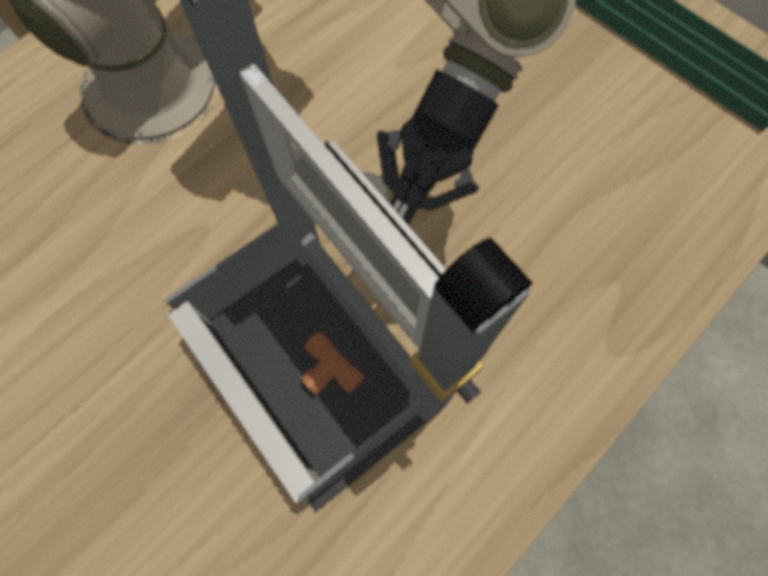

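```bash
cat > lip.py <<'E'
from h import *
import cv2,sys
def strip(im):
    """white lip strip: returns far/near ends of its front (left) edge, subpixel, from raw top image BGR"""
    g=im.astype(float).min(2)
    pts=[]
    for r in range(130,262,4):
        row=g[r,200:262]; 
        th=115
        i=[k for k in range(1,62) if row[k-1]<th<=row[k] ]
        if not i: continue
        pts.append((r,[200+k-1+(th-row[k-1])/(row[k]-row[k-1]) for k in i]))
    return pts
if __name__=="__main__":
    im=cv2.imread(sys.argv[1])
    for r,c in strip(im)[::4]: print(r,np.round(c,1))
    x0,y0=int(sys.argv[2]),int(sys.argv[3])
    print(im[y0-8:y0+8,x0-6:x0+10].min(2))
E
python3 lip.py pics/top5raw.png 242 100; python3 lip.py pics/top5raw.png 218 275;python3 lip.py pics/topraw.png 247 121; python3 lip.py pics/topraw.png 226 273
```

```text
130 [234.9]
174 [208.2]
190 [226.4]
206 [224.2]
222 [221.6]
238 [219.4 259.9]
254 [217.2 257.7]
[[140 141 140 140 141 140 140 141 140 141 140 139 142 142 140 142]
 [141 141 140 141 141 140 140 141 139 140 141 141 141 140 140 141]
 [138 138 138 138 138 139 139 137 138 138 138 138 138 138 137 139]
 [136 136 136 135 135 135 136 136 136 137 135 135 136 137 136 137]
 [134 132 134 134 132 132 133 134 134 135 134 135 136 134 135 134]
 [132 133 134 133 134 134 133 133 133 132 128 130 132 133 135 135]
 [133 133 133 133 134 134 133 134 133 119  91  95 106 115 125 127]
 [134 134 134 133 141 154 154 154 146 111  62  56  59  62  63  67]
 [135 135 133 132 160 205 219 216 199 146  65  51  53  51  53  55]
 [133 134 132 134 167 211 221 223 211 155  67  52  54  55  53  55]
 [133 133 130 135 173 215 220 222 208 151  67  52  54  55  55  54]
 [130 129 129 141 183 217 220 222 201 121  58  52  55  54  55  56]
 [128 129 129 150 193 219 221 224 196  96  54  54  55  55  55  54]
 [130 130 130 160 207 221 221 225 196  92  53  53  55  55  55  53]
 [130 130 128 160 212 222 222 224 189  77  50  55  54  55  55  53]
[... 2995 characters left out ...]
  91  47  47  49  48  47  46]
 [104 104 102 107 157 214 224 225 193  87  49  49  49  48  48  49]
 [106 107 105 109 150 200 211 217 187  75  44  47  47  49  48  47]
 [106 107 107 104 110 119 127 142 130  64  51  51  48  48  47  48]
 [107 107 105 106 105 104 104 106 102  86  78  70  69  66  62  58]
 [107 106 106 106 105 105 105 105 105 106 105 104 105 105 101  92]
 [106 106 106 106 106 106 107 106 106 107 106 106 106 106 105 106]
 [108 107 106 106 106 107 107 106 107 105 105 106 107 106 106 105]
 [105 107 107 106 107 106 106 106 105 108 105 105 105 105 106 105]
 [101 103 102 102 101 101 101 101 101 101 101 101 101 100 101 102]
 [ 97  97  98  97  96  97  96  97  97  95  95  96  96  95  95  96]]
```

```bash
python3 - <<'E'
from h import *
from scipy.optimize import brentq
np.set_printoptions(precision=1,suppress=True)
Z=[]
for f,n in [((245.1,121.25),(223.1,272.6)),((239.3,99.26),(213.9,277.3))]:
    z=brentq(lambda z:np.linalg.norm(onz("top",f,z)-onz("top",n,z))-250,100,400)
    a,b=onz("top",f,z),onz("top",n,z); print("strip z",z,"lip_mid",z-3,a,b); Z.append((a,b))
# height from far corner only, using the xy found initially (mean of both)
a=np.mean([Z[0][0],Z[1][0]],0);b=np.mean([Z[0][1],Z[1][1]],0)
ey=(a-b)[:2]/np.linalg.norm((a-b)[:2]); ex=np.array([ey[1],-ey[0]])
print("ey",ey,np.degrees(np.arctan2(ey[1],ey[0])))
# tip: plane 6 mm beyond far end
for uv in [(246.2,90.6),(246.2,90.0),(246.2,91.2),(246.4,90.2)]:
  out=[]
  for A,lbl in ((Z[0][0],'i'),(Z[1][0],'n')):
    z=brentq(lambda z:(onz("top",uv,z)[:2]-A[:2])@ey-6,150,450); out.append(z)
  print(uv,out,onz("top",uv,out[1]),(onz("top",uv,out[1])[:2]-Z[1][0][:2])@ex)
E
```

```text
strip z 152.46118422517011 lip_mid 149.46118422517011 [709.1   0.8 152.5] [461.6  36.3 152.5]
strip z 269.11673566757725 lip_mid 266.11673566757725 [708.7   1.7 269.1] [461.1  36.  269.1]
ey [ 1.  -0.1] -8.028836192061437
(246.2, 90.6) [290.87410083517926, 292.2860525641679] [713.2  -9.5 292.3] 10.46684527074582
(246.2, 90.0) [293.3751102928351, 294.78134359136936] [713.2  -9.7 294.8] 10.619213846613212
(246.2, 91.2) [288.3536047418628, 289.77131945650336] [713.2  -9.4 289.8] 10.313289513872409
(246.4, 90.2) [292.641971759237, 294.0498813416034] [713.1  -9.9 294. ] 10.850506620697324
```

Emit:
{"api": "apply_moves", "payload": {
  "commands": [
    [0,-0.33,0,-0.23,0],
    [0,-0.33,0,-0.23,0],
    [0,-0.33,0,-0.23,0],
    [0,-0.33,0,-0.23,0],
    [0,-0.16,0,-0.12,0],
    [0,-0.08,0,-0.06,0]
  ]
}}

```text
time_s: 17.63
eef_pos: [572.8, 17.0, 262.4]
ee_rot: [0.355, 0.573, 0.675, -0.299]
force: [-0.6, 0.7, -3.2]
grip_width: -0.001
```

```bash
python3 to.py "(572,14,120)"; python3 - <<'E'
from h import *
import cv2
im=ctrl.capture("top")[:,:,::-1]; cv2.imwrite("pics/top6raw.png",im)
c=im[70:120,225:285]; cv2.imwrite("pics/top6c.png",cv2.resize(c,None,fx=12,fy=12,interpolation=cv2.INTER_CUBIC))
np.set_printoptions(linewidth=200)
print("tip red-blue, rows 84.., cols 238..256");b=im.astype(int);print((b[84:95,238:257,2]-b[84:95,238:257,0]))
print("far");print(im[88:100,232:250].min(2));print("near");print(im[272:284,206:222].min(2))
from lip import strip
for r,c in strip(im)[::5]: print(r,np.round(c,1))
E
```

```text
17.6333 [ 0.18  0.51  1.44 -1.    1.37  0.33] [572.82  16.96 262.45] z [ 0.14 -0.81 -0.57] jawz 0.003548156508485112 F [-0.58  0.67 -3.17]
(572,14,120) [11.56 -0.18  8.33] n 3.475090248329733
tip red-blue, rows 84.., cols 238..256
[[ 83  82  98 124 124 120 118 116 116 121 123 120 115 117 117 117 120 124 123]
 [ 85  89 106 124 125 122 119 121 120 120 122 121 119 118 119 121 122 123 124]
 [ 85  88 103 121 123 121 121 123 123 121 123 123 123 122 122 122 122 122 122]
 [ 81  79  72  68  72  98 124 124 123 122 124 124 121 123 122 123 123 123 123]
 [ 83  84  81  78  77  82 104 123 125 124 112  82  71  76  77  83  96 105 105]
 [ 85  86  86  86  84  81  83 107 123 110  82  66  74  76  73  73  71  69  65]
 [ 86  86  86  86  86  86  85  85  88  75  76  86  87  86  86  85  86  85  86]
 [ 85  85  84  85  85  84  85  86  79  80  87  86  86  86  86  85  84  85  84]
 [ 86  85  85  84  85  85  85  85  87  86  86  85  86  86  85  85  85  84  85]
 [ 85  85  85  85  86  86  86  86  87  86  86  87  87  86  86  86  86  85  84]
 [ 85  86  84  84  85  87  80  60  66  68  75  84  86  85  87  87  88  87  85]]
[... 1099 characters left out ...]
139  57  50]
 [117 110 104 102 100  97  97 157 234 247 245 246 230 108  52  52]
 [120 121 113 103 100  96  98 159 233 246 246 248 231 103  51  51]
 [120 121 115 101 101  99  99 147 216 235 240 246 223  88  48  52]
 [120 123 117 106 102 100  96  98 113 135 156 180 159  68  51  52]
 [122 121 116 109 103 101  98  92  79  74  78  83  78  58  56  56]
 [120 121 121 114 104 105 101  95  83  68  67  67  68  67  68  69]
 [121 123 121 117 107 105 102  95  83  69  68  69  67  70  70  70]
 [121 122 120 117 107 106 101  95  85  69  67  69  68  69  69  70]
 [121 122 121 119 108 105 102  94  84  69  68  69  68  68  70  69]]
130 [233.5]
178 [207.8]
198 [215.4]
218 [220.8]
238 [217.8 259.3]
258 [215.1 256.6]
```

View pics/top6c.png

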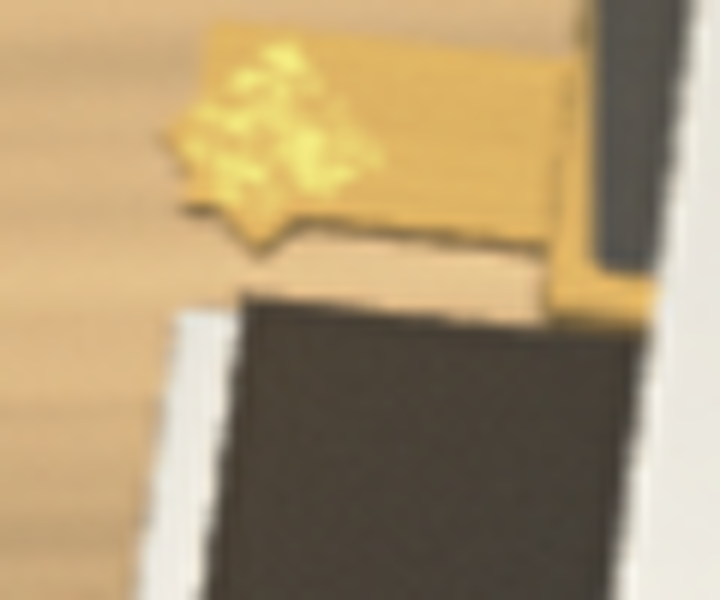

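```bash
python3 - <<'E'
from h import *
from scipy.optimize import brentq
np.set_printoptions(precision=1,suppress=True)
L=[((245.1,121.25),(223.1,272.6)),((239.3,99.26),(213.9,277.3)),((238.5,95.28),(212.2,277.9))]
Z=[]
for f,n in L:
    z=brentq(lambda z:np.linalg.norm(onz("top",f,z)-onz("top",n,z))-250,100,400)
    a,b=onz("top",f,z),onz("top",n,z); print("lip_mid",z-3,a,b); Z.append((a,b))
a=np.mean([q[0] for q in Z],0);b=np.mean([q[1] for q in Z],0)
ey=(a-b)[:2]/np.linalg.norm((a-b)[:2]); ex=np.array([ey[1],-ey[0]])
for f,n in L:
    print("lip_mid from far",brentq(lambda z:(onz("top",f,z)[:2]-a[:2])@ey,50,450)-3,"near",brentq(lambda z:(onz("top",n,z)[:2]-b[:2])@ey,50,450)-3, "ex far/near",brentq(lambda z:(onz("top",f,z)[:2]-a[:2])@ex,50,450)-3,brentq(lambda z:(onz("top",n,z)[:2]-b[:2])@ex,50,450)-3)
for uv in [(246.2,89.8),(246.2,90.4),(246.2,91.1)]:
    z=brentq(lambda z:(onz("top",uv,z)[:2]-a[:2])@ey-6,150,450);print("tip z",uv,z)
E
```

```text
lip_mid 149.46118422517011 [709.1   0.8 152.5] [461.6  36.3 152.5]
lip_mid 266.11673566757725 [708.7   1.7 269.1] [461.1  36.  269.1]
lip_mid 282.92544930489674 [708.9   1.5 285.9] [461.3  36.  285.9]
lip_mid from far 150.39747415991172 near 145.4833810690848 ex far/near 144.2771200184356 151.96681739955255
lip_mid from far 265.4035797534656 near 269.1041579637242 ex far/near 268.8205929958108 264.6483464323634
lip_mid from far 282.84712967989043 near 283.2611000767396 ex far/near 284.5171469402335 282.28117064888386
tip z (246.2, 89.8) 294.92762099527334
tip z (246.2, 90.4) 292.4362418358315
tip z (246.2, 91.1) 289.5051171971236
```

The zoomed view shows the tip's upper edge at row 89.8 and its lower edge at row 91.1. That gives a mid-height of about 292.4 mm, matching the clip estimate of 294. The lip's mid-height is at about 283 mm, so it needs another 9.5 mm.

Emit:
{"api": "apply_moves", "payload": {
  "commands": [
    [0,-0.2,0,-0.14,0],
    [0,-0.2,0,-0.14,0],
    [0,-0.16,0,-0.11,0],
    [0,-0.1,0,-0.07,0],
    [0,-0.07,0,-0.05,0],
    [0,-0.04,0,-0.03,0],
    [0,0,0,0,0],
    [0,0,0,0,0]
  ]
}}

```text
time_s: 18.35
eef_pos: [572.8, 17.0, 271.6]
ee_rot: [0.355, 0.573, 0.675, -0.299]
force: [-0.9, 1.0, -1.6]
grip_width: 0.004
```

```bash
python3 to.py "(572,14,120)"; python3 - <<'E'
from h import *
import cv2
im=ctrl.capture("top")[:,:,::-1]; cv2.imwrite("pics/top7raw.png",im)
c=im[70:120,225:285]; cv2.imwrite("pics/top7c.png",cv2.resize(c,None,fx=12,fy=12,interpolation=cv2.INTER_CUBIC))
np.set_printoptions(linewidth=200)
print("far");print(im[88:100,232:250].min(2));print("near");print(im[274:284,206:222].min(2))
from lip import strip
for r,c in strip(im)[::5]: print(r,np.round(c,1))
E
```

```text
18.35 [ 0.18  0.5   1.43 -0.99  1.38  0.31] [572.82  17.   271.57] z [ 0.14 -0.81 -0.57] jawz 0.003341012628306661 F [-0.87  0.99 -1.61]
(572,14,120) [12.31 -0.18  8.85] n 3.6976807331332937
far
[[131 131 131 133 130 132 131 131 125 114 112 104  91  99 102 102  90  76]
 [133 133 135 135 133 133 135 134 134 133 133 124  99  93  97  90  82  90]
 [135 135 135 136 137 135 135 136 137 137 136 137 127 103  84  85 111 136]
 [138 137 139 139 138 139 140 139 140 140 141 141 137 120  97 112 136 140]
 [140 141 139 140 141 142 141 142 143 143 141 140 118  80  79  99 113 113]
 [139 141 140 141 140 141 143 153 165 165 161 146 105  60  55  58  61  61]
 [140 141 139 140 140 139 149 181 215 220 217 200 140  65  52  53  55  54]
 [137 136 136 138 137 137 155 192 219 221 224 201 122  60  54  56  54  55]
 [135 134 135 135 135 135 160 204 220 221 224 195  97  53  54  55  55  54]
 [133 134 133 133 134 132 160 209 222 220 224 196  92  53  55  56  56  55]
 [135 135 135 136 134 132 160 208 221 222 224 195  80  51  56  56  56  56]
 [135 135 135 135 134 135 165 211 221 222 224 189  76  52  55  55  55  54]]
near
[[115 105 103 101  98  96 142 225 246 246 246 241 185  72  51  55]
 [118 109 106 102 100 100 153 230 247 245 245 240 179  71  50  55]
 [121 122 114 105 100 102 161 236 248 247 247 234 140  60  52  55]
 [122 122 117 103 100 104 156 231 246 247 246 229 110  53  52  54]
 [122 122 117 107 104 100 125 169 194 203 212 188  92  53  54  53]
 [121 121 118 108 104 102 100 101  94  94 100  97  60  53  55  55]
 [121 123 121 116 106 105 102  94  81  67  67  70  68  65  65  61]
 [122 122 123 119 109 106 103  96  84  69  68  70  68  71  69  70]
 [123 123 121 118 109 105 103  94  85  70  68  70  69  71  70  70]
 [123 123 122 119 107 107 104  96  83  69  70  70  70  69  70  70]]
130 [232.6]
178 [206.6]
198 [214.6 222.3]
218 [220.]
238 [217.  258.9]
258 [214.2 256.3]
```

View pics/top7c.png

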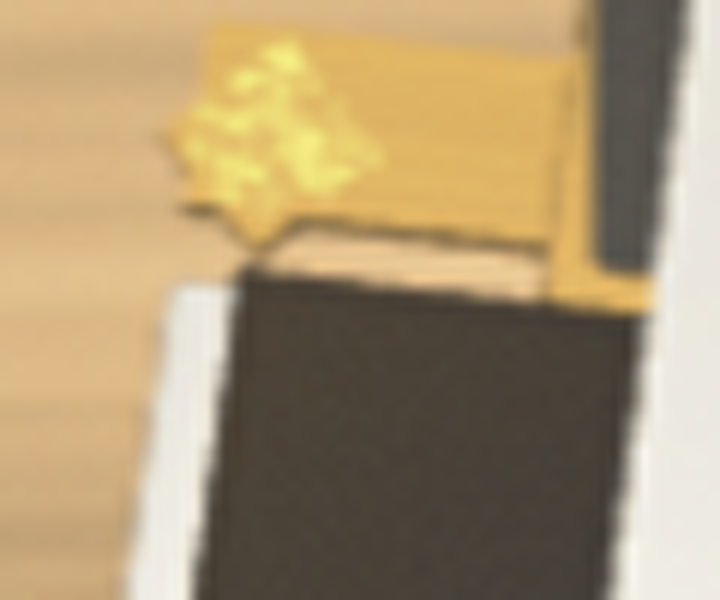

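```bash
python3 - <<'E'
from h import *
from scipy.optimize import brentq
f,n=(237.9,93.2),(211.3,278.4)
z=brentq(lambda z:np.linalg.norm(onz("top",f,z)-onz("top",n,z))-250,100,400)
a,b=onz("top",f,z),onz("top",n,z);print("lip_mid by length",z-3,a,b)
a=np.array([708.9,1.33]);ey=np.array([.9902,-.1397])
print("by far end",brentq(lambda z:(onz("top",f,z)[:2]-a)@ey,50,450)-3)
for A in (a,onz("top",f,z)[:2]): print("tip",brentq(lambda z:(onz("top",(246.2,90.4),z)[:2]-A)@ey-6,50,450))
E
python3 to.py "(573,17,262)" "(573,17,240)" "(573,110,240)"
```

```text
lip_mid by length 291.8830805100454 [708.81231736   1.66602573 294.88308051] [461.18411285  36.02111747 294.88308051]
by far end 291.4765228103688
tip 292.415964390178
tip 292.81211939137194
18.4 [ 0.18  0.5   1.43 -0.99  1.38  0.31] [572.85  17.01 271.57] z [ 0.14 -0.81 -0.57] jawz 0.0033942600360754027 F [-0.85  0.4  -2.34]
(573,17,262) [0.79 0.01 0.55] n 0.23351882253175754
(573,17,240) [ 1.81 -0.01  1.25] n 0.5365853658536587
(573,110,240) [ 5.22  1.52 -7.54] n 2.268292682926829
```

The lip is at about 291.7 mm against about 292.5 for the pointer, so it is level to within roughly 1 mm. Now I lower away gently and back out.

Emit:
{"api": "apply_moves", "payload": {
  "commands": [
    [0,0.1,0,0.07,0],
    [0,0.2,0,0.14,0],
    [0,0.5,0,0.35,0],
    [0,0.8,0,0.55,0],
    [0,0.8,0,0.55,0],
    [0,0,0,0,0]
  ]
}}

```text
time_s: 18.9
eef_pos: [572.3, 16.9, 239.5]
ee_rot: [0.354, 0.573, 0.676, -0.3]
force: [0.7, -0.4, -0.9]
grip_width: 0.001
```

Emit:
{"api": "apply_moves", "payload": {
  "commands": [
    [0,0.5,0.15,-0.75,0],
    [0,1.0,0.3,-1.5,0],
    [0,1.3,0.4,-1.9,0],
    [0,1.3,0.4,-1.9,0],
    [0,1.3,0.4,-1.9,0],
    [0,1.3,0.4,-1.9,0],
    [0,1.3,0.4,-1.9,0],
    [0,0,0,0,0],
    [0,0,0,0,0],
    [0,0,0,0,0]
  ]
}}

```text
time_s: 19.73
eef_pos: [573.8, 161.2, 243.5]
ee_rot: [0.355, 0.573, 0.675, -0.299]
force: [-0.6, -0.6, -0.2]
grip_width: 0.003
```

```bash
python3 to.py "(573,17,262)"; python3 - <<'E'
from h import *
import cv2
im=ctrl.capture("top")[:,:,::-1]; cv2.imwrite("pics/top8raw.png",im); cv2.imwrite("pics/top8.png",cv2.resize(im,None,fx=1.5,fy=1.5,interpolation=cv2.INTER_CUBIC))
sc=ctrl.capture("scene")[:,:,::-1]; cv2.imwrite("pics/scene8.png",cv2.resize(sc,None,fx=1.5,fy=1.5,interpolation=cv2.INTER_CUBIC))
np.set_printoptions(linewidth=200)
print("far");print(im[88:100,232:250].min(2));print("near");print(im[274:284,206:222].min(2))
from lip import strip
for r,c in strip(im)[::5]: print(r,np.round(c,1))
E
```

```text
19.7333 [ 0.41  0.67  1.22 -0.93  1.58  0.4 ] [573.78 161.17 243.5 ] z [ 0.14 -0.81 -0.57] jawz 0.0032940793121317147 F [-0.61 -0.65 -0.23]
(573,17,262) [-9.61 -2.43 10.63] n 3.545291247412804
far
[[123 123 123 123 122 123 124 123 116 107 107  98  85  94  96  95  85  70]
 [125 125 126 124 125 125 124 126 126 126 125 115  93  87  91  86  77  86]
 [127 127 128 128 128 127 128 128 129 129 129 129 119  96  78  80 104 128]
 [131 131 131 130 130 130 131 132 131 131 132 134 130 113  92 106 129 130]
 [132 132 133 132 133 133 133 135 134 134 135 131 112  74  74  93 105 108]
 [132 133 134 132 132 134 134 144 155 154 151 138  99  55  50  56  57  56]
 [131 131 132 131 131 131 140 171 202 207 204 188 133  61  49  50  52  51]
 [130 130 129 130 128 129 144 181 207 209 210 189 112  54  49  50  51  53]
 [126 127 126 128 126 128 151 192 207 210 210 184  90  49  51  52  51  51]
 [126 126 126 125 124 124 150 198 210 209 212 184  87  49  50  52  53  51]
 [126 126 127 127 126 123 149 197 209 210 213 185  74  48  52  52  52  52]
 [128 127 129 128 127 126 155 198 209 210 212 178  72  45  51  51  52  52]]
near
[[208 123 100  99  99  96 137 213 240 240 240 233 176  76  57  61]
 [228 169 119 102  98 101 149 223 241 240 240 232 169  74  57  61]
 [240 231 172 107  99 101 154 228 243 241 240 227 135  66  60  61]
 [238 239 213 118 100 102 150 221 240 240 240 217 107  59  60  60]
 [238 241 226 137 103 104 122 164 184 194 201 180  93  60  61  62]
 [238 239 227 162 108 101  99 100  95  94 101  95  66  64  68  65]
 [238 239 238 212 121 104 102  96  84  72  74  73  77  87  95  85]
 [238 239 240 226 140 106 104  97  88  75  74  76  89 109 112 110]
 [238 239 239 224 140 105 103  97  88  76  74  75  91 112 114 112]
 [238 239 238 225 141 105 103  99  87  75  75  75  91 111 111 112]]
130 [232.7]
154 [201.]
206 [208.9]
226 [260.7]
246 [215.1 258. ]
```

View pics/top8.png

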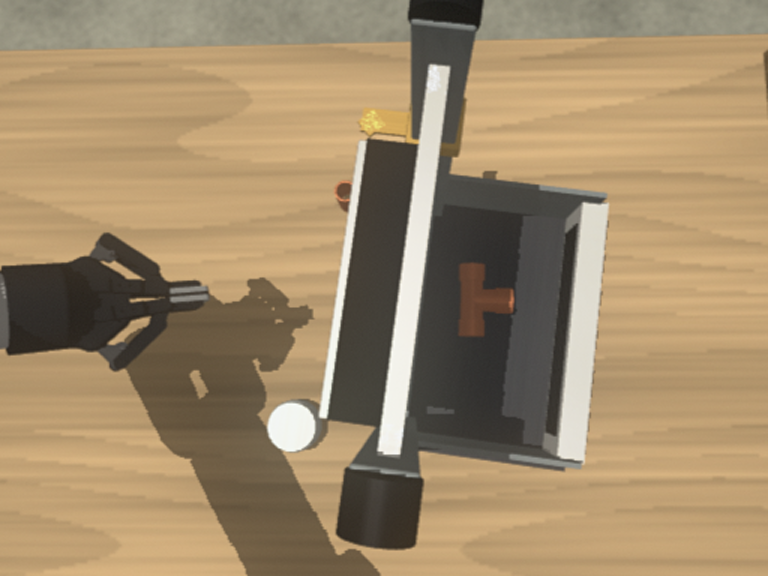

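View pics/scene8.png

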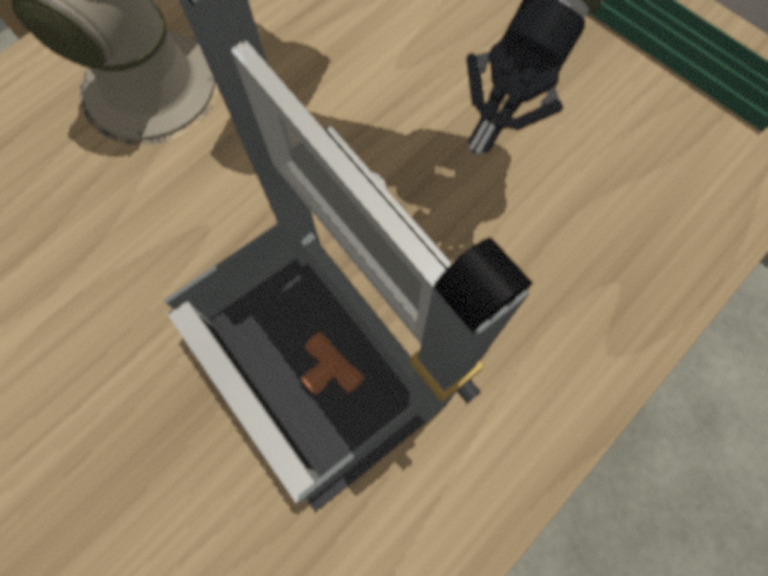

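After I backed out, the lip's far edge still lies at row 93.2 and its near edge at 278.4, so the window has not sagged. The clip, tin, offcut and tee are at their original pixels and the arm is about 140 mm clear. I hand the job in.

```bash
python3 -c "
from rig import ctrl
print(ctrl.finish_job())"
```

```text
the job is handed in; nothing more can be done
None
```

I pushed the window up from under its lip until the lip was level with the brass pointer, let it stand there and moved clear. I handed the job in after about 20 s; no verdict is reported.

- **Tilting the tool:** the moves cannot tilt the tool, and it started pointing straight down. I tilted it 55° by commanding moves past the arm's full stretch in free space, away from the booth. While I did this, the elbow joint (J3) read about 0.187–0.189 rad, just under its stated lower limit of 0.19. I can't tell whether that counts as passing its range.
- **Push:** the fingers stayed closed and touched only the underside and lower front edge of the lip. The reading was about 3–4 N while pushing. It dropped to nearly zero for a moment when I paused at about 266 mm.
- **Height check:** the last measurement put the lip's mid-height at 291.5–291.9 mm and the pointer at about 292.5 mm, so they are level to within about 1 mm. I estimate the uncertainty at 2–3 mm. A separate two-camera estimate of the clip's middle gave about 294 mm.
- **After release:** the lip showed no movement in the picture (within about 0.1 pixel), and the fingertips were about 140 mm in front of it. The clip, tin, offcut and tee showed no visible movement.

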